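# Release the terrine press and weigh the mould

## Task

The terrine in the ratchet press has been pressed long enough. Lift the sprung pawl off the ratchet wheel by its knob and keep it lifted until the ram has run all the way back up, let the pawl drop back into the teeth, then draw the mould out to the front and set it gently, upright, in the middle of the platter of the portion scale beside the press. Keep the mould level and leave everything standing around undisturbed.

Things in the scene. Friction and masses are not known exactly. Their poses are not given: they have to be found in the camera images.
- press: Terrine press, fixed, grey and steel, 290 x 164 x 218 mm. Origin on the table under the ram; -x is its front, turned toward the robot's right front, z up. Base plate: x = -220 to +70, y = +-75 mm, top 14 mm up, bare in front of x = -50 mm. Two 18 mm columns at y = +-62 mm carry a grey head: x = -52 to +36, y = +-50, z = 140 to 204 mm (crossbeam y = +-82 mm). The ram's bar rises through it to z = 252 mm.
- bay_floor (a point): Middle of the mould's place on the base plate, under the ram, 14 mm above the table. Two rails 10 mm high (2.5 mm play each side of the mould) run 50 mm before and behind it along the press's x; a back stop closes the far end. The mould comes out only straight to the press's front (-x); 155 to 165 mm of travel brings its centre clear of wheel, knob and head for a grip from above.
- wheel_centre (a point): Centre of the ratchet wheel in front of the head: 12 saw teeth, 68 mm across, 9 mm thick, hub nut 11 mm further out, axis along the press's x, 168 mm above the table. Wheel and pawl knob overhang the mould's lug: a gripper straight above the lug strikes them, so lean the tool 25 to 45 degrees, its top toward the press's front. On its shaft behind the head turns a star handle, radius 50 mm.
- pawl_knob (a point): Centre of the round black pull knob on the pawl's free end: 15 mm diameter, 20 mm long, its axis along the press's x axis; it stands out toward the robot in front of the wheel plane and is free above, below and at both sides (25 mm). Moving it up, on an arc of 82 mm radius about pawl_pivot, lifts the pawl; that takes 3 to 8 N. The knob may turn in the fingers.
- pawl_pivot (a point): Point on the axis of the pawl's hinge (axis along the press's x), level in x with the knob's centre, 80 mm to the left of the knob (press +y) and 19 mm lower.
- pawl (a joint): Angle of the sprung pawl in rad: 0 = nose down in the wheel's teeth, grows as the knob is lifted, stop at 0.6. Above 0.15 the nose is clear of the teeth (0.25 to 0.5 is a safe lift); let go, a spring snaps it back down.
- ram (a joint): Ram height in m: a few mm while clamped, 0.0437 at the upper stop. The pawl keeps it from rising; while the pawl is held clear a spring raises it (about 2.5 s in all) and the wheel turns clockwise; if the pawl drops early, the ram stays where it is. Clamped, its sprung foot (64 x 40 mm) reaches 12 mm down inside the mould's rim; it is clear of the rim when this is over 0.030.
- mould_mid (a point): Centre (half-way up) of the terrine mould, a steel tin 104 mm long (x) x 56 mm wide (y) x 58 mm high with an aluminium lid set 12 mm below its rim, 0.3 to 0.6 kg, centre of mass about here. x points from the lug to the back, z up. It stands on the press's base plate under the ram; outside the press it can be taken across its 56 mm width from above.
- mould_lug (a point): Centre of the black pull lug on the mould's front end: an upright plate 12 mm thick (mould y), 26 mm high, standing 40 mm out from the end wall; this point is 74 mm in front of the mould's centre and 34 mm above its underside. For pulling, not for carrying.
- scale_platter (a point): Centre of the top face of the portion scale's square steel platter, 165 x 165 mm, 124 mm above the table; axes along its edges. The scale stands still.
- label_printer: Beige label printer, 206 (x) x 155 (y) x 116 mm high, fixed; origin under its centre. It stands on one side of the press, the scale on the other. (Overhead, utensils hang from a wall rail: keep the arm below 0.60 m above the table wherever it is beyond 0.70 m ahead of the robot.)
- bottle_mid (a point): Centre (half-way up) of a loose standing squeeze bottle, 64 mm diameter, 216 mm high with its nozzle. Bystander.
- jar_mid (a point): Centre (half-way up) of a loose standing spice jar with a black lid, 40 mm diameter, 105 mm high. Bystander.
- cup_mid (a point): Centre (half-way up) of a loose standing lidded deli cup, 74 mm diameter, 68 mm high. Bystander.
- mould: The same mould; origin at the centre of its underside, axes as at mould_mid.
- scale: The portion scale, 178 x 190 x 124 mm with a dial to its front, fixed; origin on the table under its middle.

How it is judged:
On the way:
1. the ram has run fully back up while the mould still stands in the press (value of joint ram above 0.04 m and distance of mould_mid from where it was at the start of the episode below 0.015 m), for 0.2 s.
At the end, for the whole second after the job is handed in: The ram is fully up (above 40 mm) and the pawl is back in the teeth (below 0.08 rad); the mould stands upright and at rest on the scale's platter, its centre within 30 mm of the platter's centre (value of joint ram above 0.04 m and value of joint pawl below 0.08 rad and horizontal distance between mould_mid and scale_platter below 0.03 m and z of mould_mid in the frame of scale_platter between 0.024 and 0.034 m and angle between mould_mid's own z axis and vertical below 0.08 rad and velocity of joint pawl below 0.1 rad/s and linear speed of mould below 0.02 m/s and angular speed of mould below 0.1 rad/s); the robot touches nothing.
It fails at once if the mould is tipped more than 20 degrees (angle between mould_mid's own z axis and vertical above 0.35 rad).
It fails at once if the mould is dropped or knocked onto the scale (meets it faster than 0.35 m/s) (contact force between mould and scale above 1 N and linear speed of mould above 0.35 m/s).
It fails at once if a bystander is shifted more than 20 mm or tipped (distance of any of bottle_mid, jar_mid, cup_mid from where it was at the start of the episode above 0.02 m or angle between any of bottle_mid, jar_mid, cup_mid's own z axis and vertical above 0.3 rad).
It also fails if it takes over 72 s, if anything falls off the work surface, if the arm or the gripper's body presses on something with over 40 N, if the wrist force passes 120 N, or if a joint passes its speed limit or range.

## Robot

A 7-joint arm with a two-finger parallel gripper is mounted at the origin on a cart in front of the work surface, level with it; the furniture and walls round the work are solid. World frame = base frame: x ahead of the robot, y to its left, z up, the work surface at z = 0. Lengths are in m, angles in rad, forces in N, time in s.
With the tool pointing down it reaches from about 0.4 to 0.85 m from the base axis. Payload 6.9 kg.
Tool frame: the origin (TCP) lies at the very end of the fingers, on their centre line; the grasp point (between the pads) lies 19 mm behind it (arm.pinch_z is the distance from the TCP to the grasp point, in m); y points along the fingers, z is the direction in which the jaws open and shut, and the axes are right-handed (so a half turn about y gives the same grasp; the last joint's range is limited). The gripper opens to 85 mm and grips with 20 to 120 N. Pads are 22 mm wide; open, the fingers measure 114 mm over their backs; the gripper's body (76 mm by 85 mm) begins 54 mm behind the grasp point. The pads swing forward as they close: fully open they stand 13 mm farther back than shut.
Start: joints at [-1.012, 0.507, -0.238, 1.5, 0.126, 1.149, -0.155], TCP at [0.274, 0.562, 0.231] pointing down, gripper open.
Joint ranges: [-3.08, 3.08], [-0.24, 2.05], [-1.43, 1.35], [0, 2.5], [-1.52, 4.66], [0.17, 1.96], [-2.89, 2.89]. Speed limits (rad/s): [2.39, 2.39, 3.14, 3.14, 3.14, 3.14, 3.14].

## Interface

Orientations are given as a unit quaternion [x, y, z, w].
In Python, from plant import arm, snapshot, camera_params gives the robot as it stands.
- The arm moves only by the tool arm_command, never from a script. Its argument "commands" is a list of rows, each an object of numbers: "hand": the gripper command: -1 is shut, 1 is fully open, values between are in proportion; "x", "y", "z": the shift along the tool's x, y, z in mm; "twist": the turn about the tool's y in degrees. A call has 1 to 12 rows; each row shifts and turns the pose as measured when the row begins, along the tool's axes as they then stand; what a row does not reach is not made up. A row lasts 1/8 s, in which the tool goes at most 62.5 mm and 10.7 degrees, less where a joint would pass 70% of its speed; a pose out of reach is approached as far as the arm can. A call with a gripper value outside its range is refused whole. The fingers move at their own pace and stop on an object; "grip_force" is the grip in N (left out, the last holds). Time passes only in rows, so rows that do not move let the fingers close. It gives the time, the measured TCP pose, the force and the opening at its end, in the units of the state.
- arm.get_state(): the state, without advancing time (a new reading comes with each control period).
- snapshot(name): name is "scene" or "side" or "wrist"; returns the picture (420x560x3 uint8, red, green, blue); there is no depth.
- camera_params(name): a dict with "intrinsics" (3x3 intrinsics, pixels), "xyz" and "orientation" of the camera in the world; the wrist camera has in their place "tool_from_camera" (4x4, takes a point from camera to tool coordinates, whose origin is the TCP and whose axes are the tool frame's). Camera axes: x right, y down, z forward; pixel columns grow to the right and rows downward; lengths in m; the calibration is good to about 2 mm. A picture is of the moment at which its call begins: read the wrist's pose just before it. camera_params takes no time and is no camera call.
- arm.close_job(): hands the job in, once; it reports no verdict.
The state is a dict: "clock": time; "joint_pos": joint angles; "joint_vel": joint speeds; "tau": joint torques, N m; "ee_pos": TCP position; "eef_rot": TCP orientation; "ft_force": force on the tool from outside, world axes, zero at the start; "ft_torque": the same for the moment, N m; "grip_width": opening from 0.0 (shut) to 1.0 (fully open).
Only numpy, scipy, OpenCV 4.12 (cv2) and the standard library are available. Lean on these libraries where they do the work, as an engineer would, in place of code of your own. Each camera call takes 0.05 s, during which the arm holds its last target.

## Working session

There is one attempt and no reset: what is moved stays moved. The work goes in short steps, Python scripts to look and compute and a tool call to move; the robot and the scene stay as the last step left them, time stands still between calls to the robot, and variables do not carry over. Pictures are saved under pics/ and viewed, and the job is handed in when it is done.

Besides the shell and the picture viewer there is one more tool, called after "Emit:" in YAML: its name, and indented under it one key for each argument. arm_command: Moves the arm, as the interface text tells. Its arguments: {"type":"object","properties":{"commands":{"type":"array","items":{"type":"object","properties":{"hand":{"type":"number"},"x":{"type":"number"},"y":{"type":"number"},"z":{"type":"number"},"twist":{"type":"number"}}}},"grip_force":{"type":"number"}},"required":["commands"]}

```bash
ls; mkdir -p pics
python3 - <<'E'
from plant import arm, snapshot, camera_params
import cv2
for n in ["scene","side","wrist"]:
    im=snapshot(n); cv2.imwrite(f"pics/{n}0.png",im[:,:,::-1]); print(n,camera_params(n))
print(arm.get_state())
E
```

```text
pics
scene {'intrinsics': array([[544.52938414,   0.        , 284.3842966 ],
       [  0.        , 544.52938414, 214.5478242 ],
       [  0.        ,   0.        ,   1.        ]]), 'xyz': array([-0.57665712,  0.20702001,  1.27892914]), 'orientation': array([-0.59653014,  0.70214799, -0.30150687,  0.24542535])}
side {'intrinsics': array([[440.81077846,   0.        , 276.96858743],
       [  0.        , 440.81077846, 214.1285571 ],
       [  0.        ,   0.        ,   1.        ]]), 'xyz': array([ 0.23773297, -1.17334562,  0.89233252]), 'orientation': array([ 0.86477837, -0.12303956,  0.06571467, -0.48239115])}
wrist {'intrinsics': array([[325.1837367 ,   0.        , 277.3646833 ],
       [  0.        , 325.1837367 , 214.52483064],
       [  0.        ,   0.        ,   1.        ]]), 'tool_from_camera': array([[-6.36027310e-04,  9.48109179e-01,  3.17944304e-01,
        -8.19244251e-02],
       [ 9.58162647e-04, -3.17943645e-01,  9.48109129e-01,
        -1.42458358e-01],
       [ 9.99999339e-01,  9.07665655e-04, -7.06221960e-04,
         2.36619181e-04],
       [ 0.00000000e+00,  0.00000000e+00,  0.00000000e+00,
         1.00000000e+00]])}
{'clock': 0.15, 'joint_pos': array([-1.01151151,  0.50814146, -0.23755836,  1.50084933,  0.12568849,
        1.14890631, -0.15481983]), 'joint_vel': array([-5.16352559e-04, -1.85957310e-03,  2.34355230e-04, -1.89339496e-03,
       -8.20459282e-06,  1.60635124e-03, -1.43524866e-03]), 'tau': array([-2.19644106e-03, -6.21001911e+01, -2.18901359e+00, -2.49837148e+01,
        1.27651688e-02,  9.12366842e-03,  1.85700662e-05]), 'ee_pos': array([0.27387235, 0.56140238, 0.23065063]), 'eef_rot': array([ 0.68943711, -0.15917264,  0.15896273, -0.68852843]), 'ft_force': array([-0.23104811, -0.25189249, -0.98610783]), 'ft_torque': array([ 0.0071006 , -0.05723647, -0.02447852]), 'grip_width': 0.9919440021087772}
```

View pics/scene0.png

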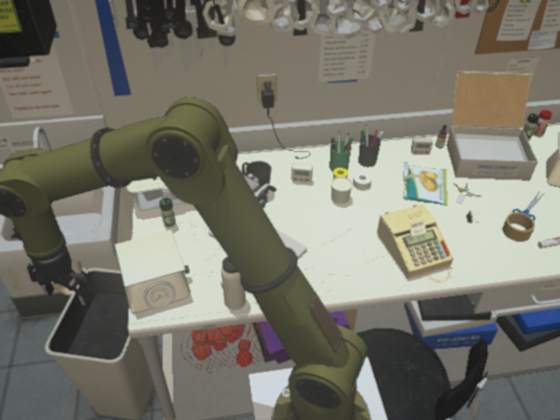

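View pics/side0.png

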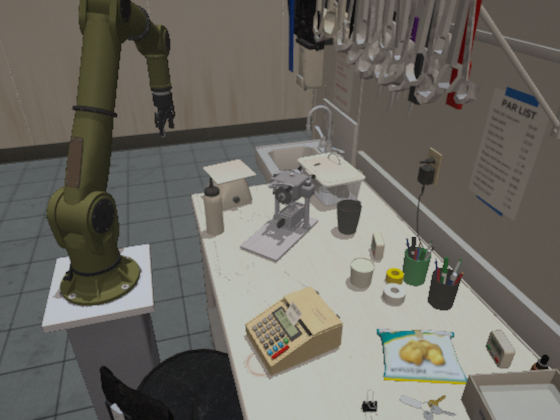

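View pics/wrist0.png

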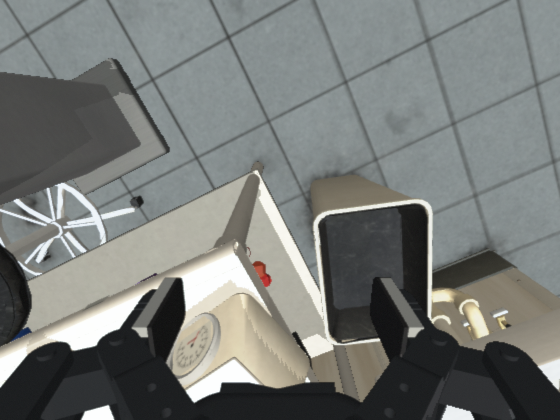

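Run:
```python
import cv2
a=cv2.imread("pics/side0.png"); 
c=a[150:290,195:395]; cv2.imwrite("pics/side0z.png",cv2.resize(c,None,fx=4,fy=4,interpolation=cv2.INTER_CUBIC))
a=cv2.imread("pics/scene0.png"); 
c=a[140:320,110:310]; cv2.imwrite("pics/scene0z.png",cv2.resize(c,None,fx=3.3,fy=3.3,interpolation=cv2.INTER_CUBIC))
```

```text
(no output)
```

View pics/side0z.png

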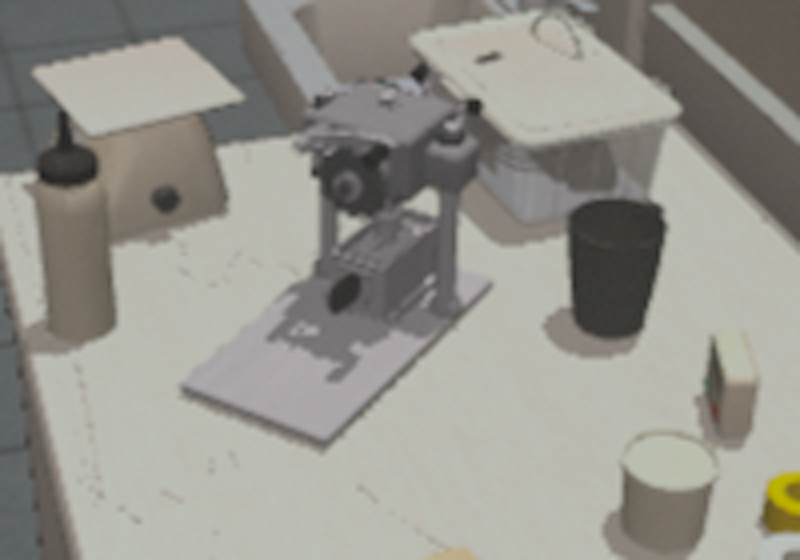

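View pics/scene0z.png

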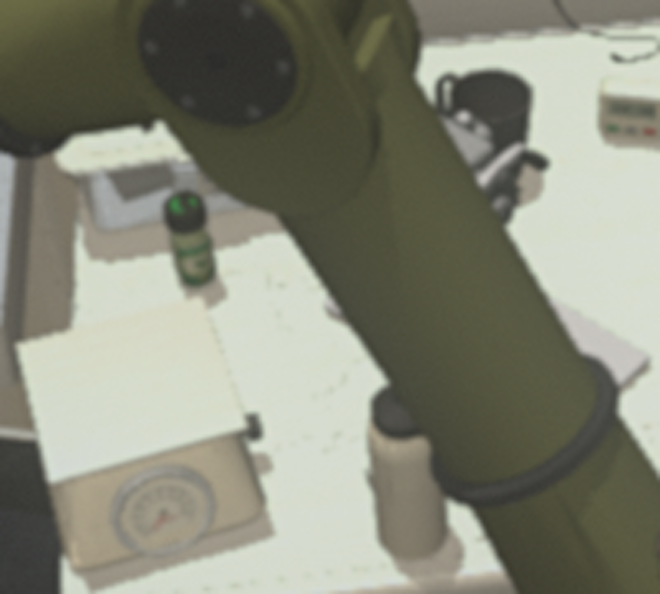

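```bash
cat > h.py <<'E'
import numpy as np, cv2
from scipy.spatial.transform import Rotation as R
from plant import arm, snapshot, camera_params
def cam(n,st=None):
    p=camera_params(n)
    if 'xyz' in p: T=np.eye(4);T[:3,:3]=R.from_quat(p['orientation']).as_matrix();T[:3,3]=p['xyz']
    else:
        st=st or arm.get_state(); W=np.eye(4);W[:3,:3]=R.from_quat(st['eef_rot']).as_matrix();W[:3,3]=st['ee_pos'];T=W@p['tool_from_camera']
    return p['intrinsics'],T
def ray(C,uv):
    K,T=C; d=np.linalg.inv(K)@np.array([uv[0],uv[1],1.]);return T[:3,3],T[:3,:3]@(d/np.linalg.norm(d))
def onz(C,uv,z):
    o,d=ray(C,uv);return o+d*(z-o[2])/d[2]
def proj(C,p):
    K,T=C;p=np.atleast_2d(p);q=(p-T[:3,3])@T[:3,:3];q=q@K.T;return q[:,:2]/q[:,2:]
def tri(rs):
    A=np.zeros((3,3));b=np.zeros(3)
    for o,d in rs:
        M=np.eye(3)-np.outer(d,d);A+=M;b+=M@o
    return np.linalg.solve(A,b)
def tool(st=None):
    st=st or arm.get_state();return st['ee_pos'],R.from_quat(st['eef_rot']).as_matrix()
E
python3 - <<'E'
from h import *
C=cam('side');f=lambda u,v:np.array([195+u/4,150+v/4])
for n,uv in dict(A=(182,386),B=(325,440),C=(492,281)).items(): print(n,onz(C,f(*uv),0.014))
D=cam('scene')
g=lambda u,v:np.array([110+u/3.3,140+v/3.3])
for n,uv in dict(r=(648,362)).items(): print('sc',n,onz(D,g(*uv),0.014))
pl=[onz(D,g(*uv),0.124) for uv in [(17,344),(198,299),(247,430),(47,480)]]
pl2=[onz(C,f(*uv),0.124) for uv in [(33,73),(180,38),(245,97),(93,136)]]
print(np.round(pl,3),np.mean(pl,0));print(np.round(pl2,3),np.mean(pl2,0))
print('bottle side base',onz(C,f(82,333),0),'scene',onz(D,g(414,550),0))
print('jar',onz(D,g(200,280),0)); print('cup',onz(C,f(668,545),0)); print(tool())
E
```

```text
A [0.44966912 0.02759057 0.014     ]
B [ 0.5454211  -0.07821514  0.014     ]
C [0.75951641 0.10837787 0.014     ]
sc r [ 0.53465761 -0.07122174  0.014     ]
[[0.543 0.49  0.124]
 [0.574 0.334 0.124]
 [0.415 0.297 0.124]
 [0.387 0.458 0.124]] [0.47985532 0.39497431 0.124     ]
[[0.391 0.44  0.124]
 [0.549 0.48  0.124]
 [0.581 0.328 0.124]
 [0.426 0.289 0.124]] [0.48694625 0.38419684 0.124     ]
bottle side base [0.3835554  0.15176655 0.        ] scene [0.36319036 0.16958242 0.        ]
jar [0.72370292 0.34553759 0.        ]
cup [ 0.76463902 -0.25920909  0.        ]
(array([0.27387235, 0.56140238, 0.23065063]), array([[ 8.98789848e-01, -5.78331007e-04,  4.38379374e-01],
       [-4.38379755e-01, -1.18534769e-03,  8.98789066e-01],
       [-1.65608355e-07, -9.99999130e-01, -1.31890707e-03]]))
```

Emit:
arm_command:
  commands:
    - {"x":48,"y":-28,"z":11,"hand":0}
    - {"x":48,"y":-28,"z":11,"hand":0}
    - {"x":48,"y":-28,"z":11,"hand":0}
    - {"x":48,"y":-28,"z":11,"hand":0}
    - {"x":48,"y":-28,"z":11,"hand":0}
    - {"x":48,"y":-28,"z":11,"hand":0}

```text
$.commands[0]: bad value
```

Emit:
arm_command:
  commands:
    - {"x":48,"y":-28,"z":11,"hand":0.5,"twist":0}

```text
clock: 0.28
ee_pos: [0.317, 0.5512, 0.2569]
eef_rot: [0.691, -0.158, 0.155, -0.688]
ft_force: [0.8, 0.6, -0.1]
grip_width: 0.818
```

Emit:
arm_command:
  commands:
    - {"x":48,"y":-28,"z":11,"hand":0,"twist":0}
    - {"x":48,"y":-28,"z":11,"hand":0,"twist":0}
    - {"x":48,"y":-28,"z":11,"hand":0,"twist":0}
    - {"x":48,"y":-28,"z":11,"hand":0,"twist":0}
    - {"x":48,"y":-28,"z":11,"hand":0,"twist":0}
    - {"x":20,"y":0,"z":10,"hand":0,"twist":0}

```text
clock: 1.02
ee_pos: [0.5895, 0.4942, 0.4004]
eef_rot: [0.691, -0.158, 0.155, -0.688]
ft_force: [0.4, 1.0, -0.3]
grip_width: 0.5
```

Run:
```python
from h import *
st=arm.get_state();print(st['joint_pos'],st['ee_pos'],tool(st)[1].round(3))
for n in ["scene","wrist"]:
    im=snapshot(n); cv2.imwrite(f"pics/{n}1.png",im[:,:,::-1])
```

```text
[-0.68091446  0.77154574 -0.19400178  0.53086857  0.14027554  1.85200514
  0.34179089] [0.58946441 0.49420623 0.40042689] [[ 0.902 -0.004  0.432]
 [-0.432 -0.004  0.902]
 [-0.002 -1.    -0.006]]
```

View pics/scene1.png

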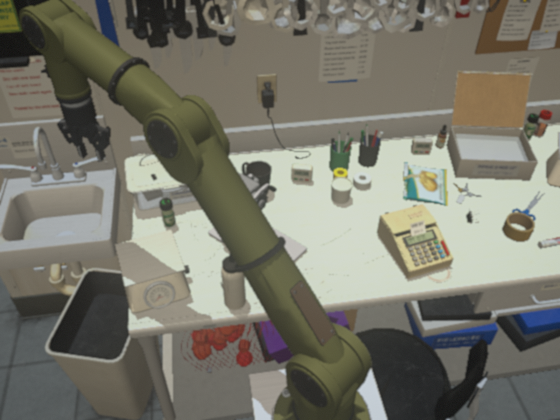

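View pics/wrist1.png

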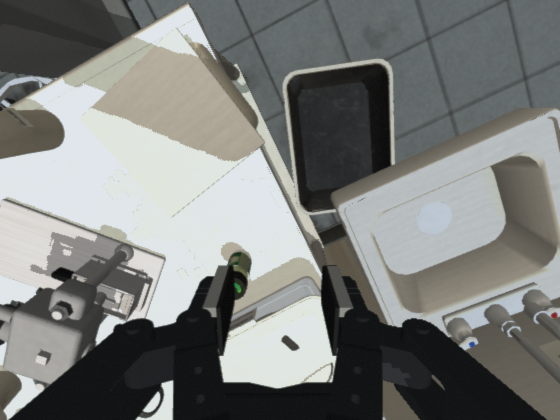

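Emit:
arm_command:
  commands:
    - {"x":12,"y":-40,"z":28,"hand":0,"twist":0}
    - {"x":12,"y":-40,"z":28,"hand":0,"twist":0}

```text
clock: 1.38
ee_pos: [0.6023, 0.5073, 0.4296]
eef_rot: [-0.679, 0.155, -0.162, 0.699]
ft_force: [-0.1, 0.5, 0.0]
grip_width: 0.5
```

Run:
```python
from h import *
st=arm.get_state();print(st['joint_pos'],st['ee_pos'],tool(st)[1].round(3))
```

```text
[-0.74971325  0.83919507  0.15346132  0.31283147 -0.13578606  1.96400443
  0.41682836] [0.60233893 0.50731715 0.4295641 ] [[ 0.9    0.015  0.436]
 [-0.436  0.026  0.899]
 [ 0.003 -1.     0.03 ]]
```

Emit:
arm_command:
  commands:
    - {"x":0,"y":-30,"z":0,"hand":0,"twist":-10}
    - {"x":0,"y":-30,"z":0,"hand":0,"twist":-10}
    - {"x":0,"y":-30,"z":0,"hand":0,"twist":-10}

```text
clock: 1.75
ee_pos: [0.5745, 0.4877, 0.486]
eef_rot: [-0.688, -0.048, 0.014, 0.724]
ft_force: [-0.4, 0.1, 0.1]
grip_width: 0.5
```

```bash
cat > s.py <<'E'
from h import *
st=arm.get_state();p,M=tool(st);y=M[:,1]
print(st['joint_pos'].round(4),p.round(3));print(M.round(3)); print('tilt',np.degrees(np.arccos(-y[2])),'az',np.degrees(np.arctan2(y[1],y[0])),'zaz',np.degrees(np.arctan2(M[1,2],M[0,2])),'posaz',np.degrees(np.arctan2(p[1],p[0])))
E
python3 s.py
```

```text
[-0.7568  0.7352  0.1319  0.3769 -0.1115  1.9623  0.9515] [0.575 0.488 0.486]
[[ 0.995  0.045 -0.09 ]
 [ 0.087  0.054  0.995]
 [ 0.05  -0.998  0.05 ]]
tilt 4.046515870992167 az 49.9726326663941 zaz 95.15821207706736 posaz 40.328054487059546
```

Emit:
arm_command:
  commands:
    - {"x":0,"y":-55,"z":0,"hand":0,"twist":-9}
    - {"x":0,"y":-55,"z":0,"hand":0,"twist":-9}
    - {"x":0,"y":-55,"z":0,"hand":0,"twist":-9}
    - {"x":0,"y":-55,"z":0,"hand":0,"twist":-9}

```text
clock: 2.25
ee_pos: [0.5041, 0.4317, 0.6094]
eef_rot: [-0.628, -0.317, 0.194, 0.684]
ft_force: [0.3, -1.0, 0.1]
grip_width: 0.502
```

```bash
python3 s.py
```

```text
[-0.7747  0.5009  0.1198  0.4896 -0.0876  1.9623  1.5972] [0.504 0.432 0.609]
[[ 0.724  0.133 -0.677]
 [ 0.663  0.136  0.736]
 [ 0.19  -0.982  0.011]]
tilt 10.96833463289701 az 45.786500693899015 zaz 132.60566895288372 posaz 40.57424983231788
```

Emit:
arm_command:
  commands:
    - {"x":20,"y":-58,"z":-6,"hand":0,"twist":0}
    - {"x":20,"y":-58,"z":-6,"hand":0,"twist":0}
    - {"x":20,"y":-58,"z":-6,"hand":0,"twist":0}
    - {"x":20,"y":-58,"z":-6,"hand":0,"twist":0}

```text
clock: 2.75
ee_pos: [0.4827, 0.3847, 0.7131]
eef_rot: [-0.599, -0.372, 0.128, 0.698]
ft_force: [-0.3, 0.4, 0.3]
grip_width: 0.503
```

```bash
python3 s.py
```

```text
[-0.7418  0.3754  0.1252  0.4311 -0.0972  1.9633  1.6177] [0.483 0.385 0.713]
[[ 0.691  0.267 -0.672]
 [ 0.623  0.251  0.741]
 [ 0.366 -0.931  0.007]]
tilt 21.460122720212592 az 43.22681791170813 zaz 132.1889095848318 posaz 38.548425337325774
```

Emit:
arm_command:
  commands:
    - {"x":26,"y":-55,"z":-5,"hand":0,"twist":0}
    - {"x":26,"y":-55,"z":-5,"hand":0,"twist":0}
    - {"x":28,"y":-53,"z":-5,"hand":0,"twist":0}
    - {"x":28,"y":-53,"z":-5,"hand":0,"twist":0}

```text
clock: 3.25
ee_pos: [0.4589, 0.3426, 0.8065]
eef_rot: [-0.566, -0.426, 0.06, 0.704]
ft_force: [-0.3, -0.2, 0.7]
grip_width: 0.5
```

```bash
python3 s.py
```

```text
[-0.7086  0.2837  0.139   0.3368 -0.1221  1.9634  1.6356] [0.459 0.343 0.807]
[[ 0.63   0.398 -0.667]
 [ 0.565  0.353  0.745]
 [ 0.532 -0.847 -0.002]]
tilt 32.13090940105452 az 41.581732837355126 zaz 131.79929770775578 posaz 36.7481975821146
```

Emit:
arm_command:
  commands:
    - {"x":-45,"y":25,"z":-30,"hand":0,"twist":0}
    - {"x":-45,"y":25,"z":-30,"hand":0,"twist":0}
    - {"x":-45,"y":25,"z":-30,"hand":0,"twist":0}
    - {"x":-45,"y":25,"z":-30,"hand":0,"twist":0}
    - {"x":-45,"y":25,"z":-30,"hand":0,"twist":0}
    - {"x":-45,"y":25,"z":-30,"hand":0,"twist":0}
    - {"x":-45,"y":25,"z":-30,"hand":0,"twist":0}
    - {"x":-45,"y":25,"z":-30,"hand":0,"twist":0}
    - {"x":-45,"y":25,"z":-30,"hand":0,"twist":0}
    - {"x":-45,"y":25,"z":-30,"hand":0,"twist":0}

```text
clock: 4.5
ee_pos: [0.4787, -0.0217, 0.3973]
eef_rot: [-0.562, -0.407, 0.02, 0.72]
ft_force: [-0.0, -0.1, 0.4]
grip_width: 0.504
```

```bash
cat > pic.py <<'E'
import sys
from h import *
import pickle
for a in sys.argv[2:]:
    st=arm.get_state(); im=snapshot(a); cv2.imwrite(f"pics/{a}{sys.argv[1]}.png",im[:,:,::-1]); pickle.dump(cam(a,st),open(f"pics/{a}{sys.argv[1]}.pkl","wb"))
E
python3 s.py; python3 pic.py 2 wrist scene
```

```text
[-0.6036 -0.0202  0.9629  1.9222 -0.6042  1.007   2.8479] [ 0.479 -0.022  0.397]
[[ 0.668  0.428 -0.608]
 [ 0.487  0.367  0.793]
 [ 0.563 -0.826  0.037]]
tilt 34.32143005111409 az 40.57727968539168 zaz 127.50163844098991 posaz -2.590700298049902
```

View pics/wrist2.png

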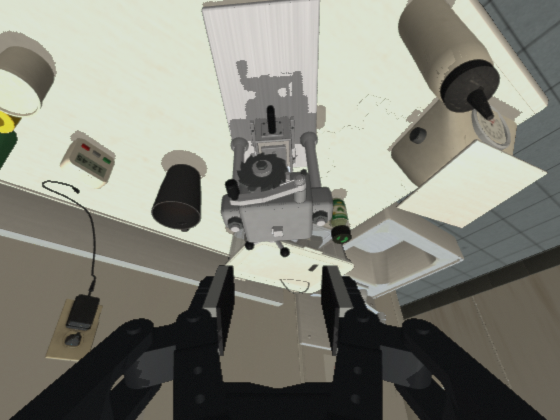

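View pics/scene2.png

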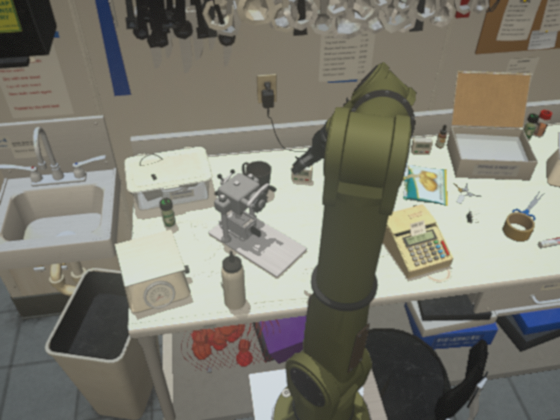

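Run:
```python
import cv2
a=cv2.imread("pics/wrist2.png"); 
c=a[60:260,190:370]; cv2.imwrite("pics/z1.png",cv2.resize(c,None,fx=3,fy=3,interpolation=cv2.INTER_CUBIC))
a=cv2.imread("pics/scene2.png"); 
c=a[150:310,110:310]; cv2.imwrite("pics/z2.png",cv2.resize(c,None,fx=3.7,fy=3.7,interpolation=cv2.INTER_CUBIC))
```

```text
(no output)
```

View pics/z1.png

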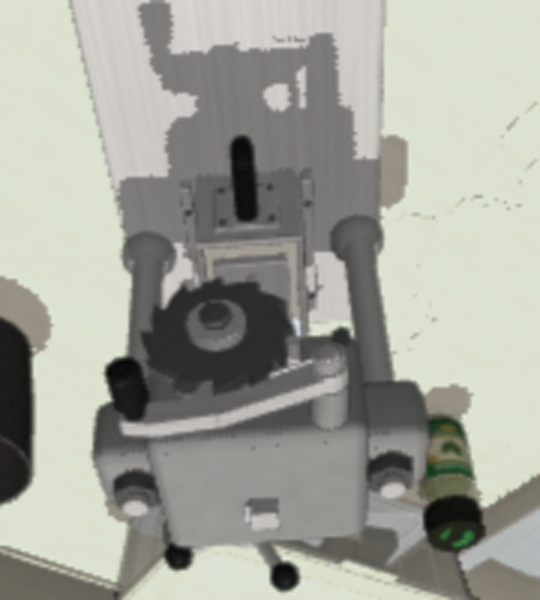

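View pics/z2.png

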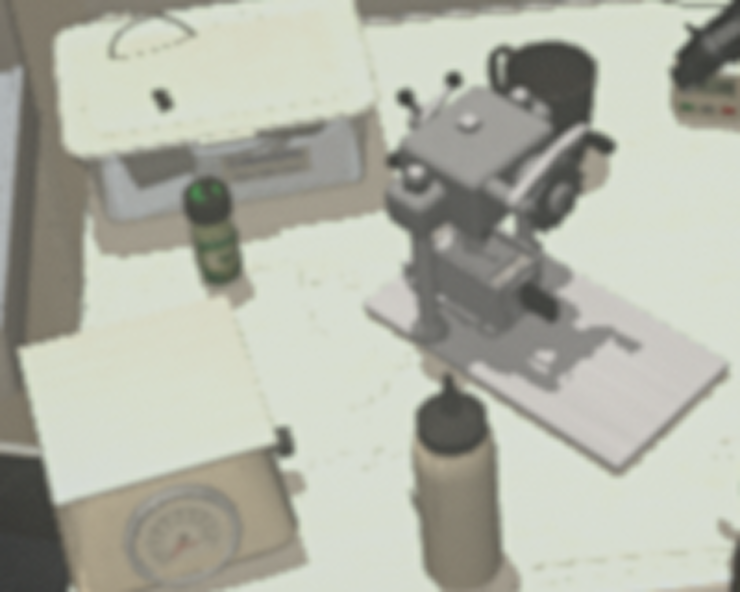

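```bash
cat > m.py <<'E'
from h import *
import pickle
W=pickle.load(open('pics/wrist2.pkl','rb'));S=cam('scene');D=cam('side')
w=lambda u,v:(190+u/3,60+v/3); s=lambda u,v:(110+u/3.7,150+v/3.7); d=lambda u,v:(195+u/4,150+v/4)
k=tri([ray(W,w(126,389)),ray(S,s(600,143))]);print('knob',k, proj(W,k)-w(126,389),proj(S,k)-s(600,143))
P={n:onz(S,s(*uv),.014) for n,uv in dict(R=(727,369),L=(618,466),B=(366,303)).items()}
print(P)
P2={n:onz(W,w(*uv),.014) for n,uv in dict(l1=(72,5),l2=(119,232),r1=(383,5),r2=(380,200)).items()};print(P2)
pl=[onz(S,s(*uv),0.124) for uv in [(20,352),(225,300),(280,440),(57,502)]];print(np.round(pl,3),np.mean(pl,0))
n=tri([ray(W,w(214,313)),ray(S,s(562,197))]);print('nut',n)
l=tri([ray(W,w(241,145)),ray(S,s(556,302))]);print('lug front top',l)
E
python3 m.py
```

```text
knob [0.61408361 0.02485184 0.21363887] [[ 0.33004314 -1.10801545]] [[-0.09966731 -0.44634843]]
{'R': array([ 0.53446324, -0.07157439,  0.014     ]), 'L': array([0.44490578, 0.03601003, 0.014     ]), 'B': array([0.65857898, 0.22347562, 0.014     ])}
{'l1': array([ 0.59488854, -0.02786966,  0.014     ]), 'l2': array([0.69836403, 0.05969991, 0.014     ]), 'r1': array([0.50704367, 0.09111552, 0.014     ]), 'r2': array([0.59166783, 0.16820652, 0.014     ])}
[[0.54  0.489 0.124]
 [0.572 0.332 0.124]
 [0.42  0.295 0.124]
 [0.386 0.455 0.124]] [0.47920754 0.39280044 0.124     ]
nut [0.60094506 0.0569714  0.16753108]
lug front top [0.58694721 0.06446764 0.06015593]
```

Emit:
arm_command:
  commands:
    - {"x":1,"y":40,"z":-13,"hand":-0.1,"twist":0}
    - {"x":1,"y":40,"z":-13,"hand":-0.1,"twist":0}
    - {"x":1,"y":40,"z":-13,"hand":-0.1,"twist":-1}
    - {"x":1,"y":40,"z":-13,"hand":-0.1,"twist":-1}

```text
clock: 5.1
ee_pos: [0.52, 0.0029, 0.3541]
eef_rot: [-0.569, -0.422, 0.042, 0.704]
ft_force: [0.2, -0.0, -2.0]
grip_width: 0.451
```

```bash
python3 s.py; python3 pic.py 3 wrist scene side
python3 - <<'E'
import cv2
a=cv2.imread("pics/wrist3.png"); 
c=a[120:420,130:430]; cv2.imwrite("pics/z3.png",cv2.resize(c,None,fx=2,fy=2,interpolation=cv2.INTER_CUBIC))
a=cv2.imread("pics/side3.png"); 
c=a[100:250,210:360]; cv2.imwrite("pics/z4.png",cv2.resize(c,None,fx=4,fy=4,interpolation=cv2.INTER_CUBIC))
E
```

```text
[ 0.2314  0.0748  0.0279  1.9429 -0.6256  0.8657  2.8795] [0.52  0.003 0.354]
[[ 0.641  0.421 -0.642]
 [ 0.54   0.348  0.767]
 [ 0.546 -0.838 -0.004]]
tilt 33.09961687874003 az 39.58205558108138 zaz 129.94031818237775 posaz 0.32442084038366803
```

View pics/z3.png

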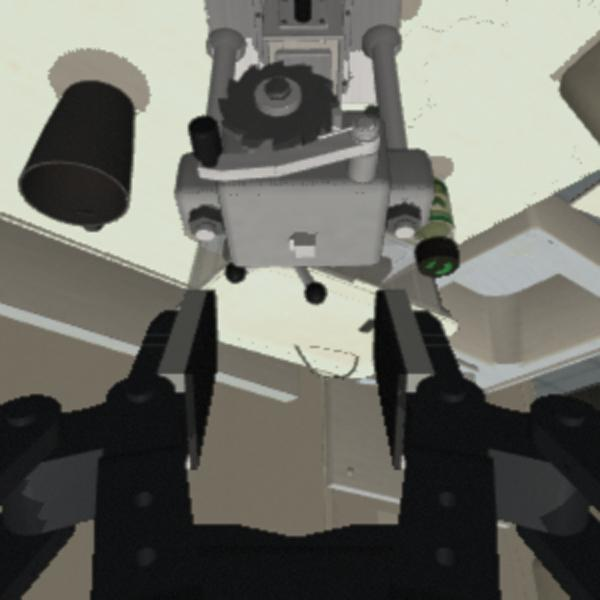

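View pics/z4.png

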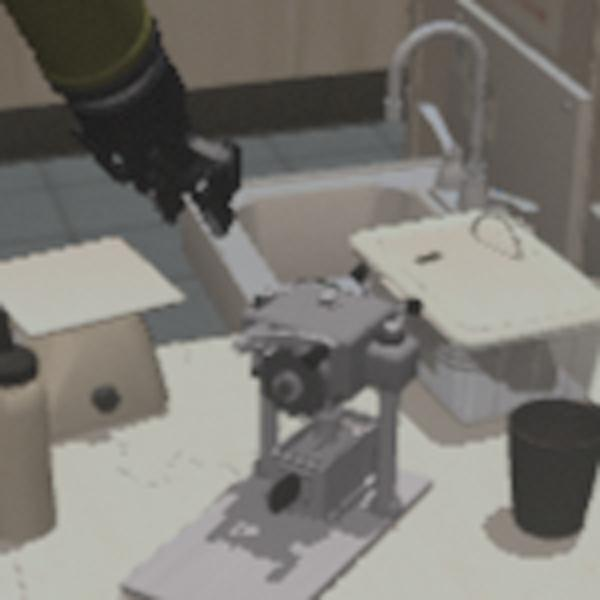

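```bash
cat > m2.py <<'E'
from h import *
import pickle
W2=pickle.load(open('pics/wrist2.pkl','rb'));W=pickle.load(open('pics/wrist3.pkl','rb'));S=cam('scene')
k=tri([ray(W2,(232,189.6)),ray(W,(233.2,190.5)),ray(S,(272.2,188.6))]);print(k,proj(W,k),proj(W2,k),proj(S,k))
p,M=tool();t=k+.012*M[:,1]-.005*M[:,0];print('delta mm',(M.T@(t-p)*1000).round(1))
E
python3 m2.py
```

```text
[0.61358863 0.02486389 0.21448593] [[233.04388134 189.85497753]] [[232.52737373 188.87422838]] [[272.08375597 188.09727423]]
delta mm [ -5.9 176.3 -40.9]
```

Emit:
arm_command:
  commands:
    - {"x":-1,"y":24,"z":-8,"hand":-0.2,"twist":0}
    - {"x":-1,"y":24,"z":-8,"hand":-0.2,"twist":0}
    - {"x":-1,"y":24,"z":-8,"hand":-0.2,"twist":0}
    - {"x":-1,"y":24,"z":-8,"hand":-0.2,"twist":0}
    - {"x":-1,"y":24,"z":-8,"hand":-0.2,"twist":0}

```text
clock: 5.88
ee_pos: [0.5962, 0.0103, 0.2561]
eef_rot: [-0.573, -0.424, 0.041, 0.7]
ft_force: [-0.3, -0.1, -0.1]
grip_width: 0.398
```

```bash
python3 s.py; python3 pic.py 4 wrist side; python3 m2.py
python3 - <<'E'
import cv2
a=cv2.imread("pics/wrist4.png"); 
c=a[120:420,130:430]; cv2.imwrite("pics/z3.png",cv2.resize(c,None,fx=2,fy=2,interpolation=cv2.INTER_CUBIC))
E
```

```text
[ 0.4768  0.2941 -0.3682  1.973  -0.6002  0.5624  2.8759] [0.596 0.01  0.256]
[[ 0.637  0.428 -0.641]
 [ 0.543  0.341  0.768]
 [ 0.547 -0.837 -0.016]]
tilt 33.17583958159374 az 38.490642581920774 zaz 129.85554396673902 posaz 0.9886650596240053
[0.61358863 0.02486389 0.21448593] [[233.04388134 189.85497753]] [[232.52737373 188.87422838]] [[272.08375597 188.09727423]]
delta mm [-7.8 58.  -0.2]
```

View pics/z3.png

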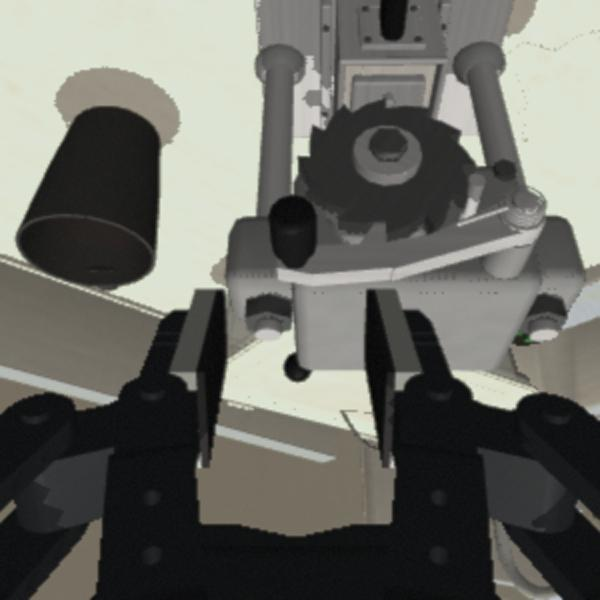

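Emit:
arm_command:
  commands:
    - {"x":-3,"y":18,"z":0,"hand":-0.2,"twist":0}
    - {"x":-3,"y":18,"z":0,"hand":-0.2,"twist":0}
    - {"x":-2,"y":16,"z":0,"hand":-0.2,"twist":0}

```text
clock: 6.35
ee_pos: [0.6139, 0.0258, 0.2106]
eef_rot: [-0.573, -0.426, 0.043, 0.699]
ft_force: [0.7, -0.5, 0.6]
grip_width: 0.401
```

```bash
python3 s.py; python3 pic.py 5 wrist side; python3 m2.py
python3 - <<'E'
import cv2
a=cv2.imread("pics/wrist5.png"); 
c=a[120:420,130:430]; cv2.imwrite("pics/z3.png",cv2.resize(c,None,fx=2,fy=2,interpolation=cv2.INTER_CUBIC))
a=cv2.imread("pics/side5.png"); 
c=a[130:250,230:350]; cv2.imwrite("pics/z4.png",cv2.resize(c,None,fx=5,fy=5,interpolation=cv2.INTER_CUBIC))
E
```

```text
[ 0.47    0.3795 -0.4335  2.0066 -0.5949  0.4238  2.876 ] [0.614 0.026 0.211]
[[ 0.634  0.428 -0.644]
 [ 0.548  0.339  0.765]
 [ 0.546 -0.838 -0.02 ]]
tilt 33.09300834553102 az 38.327557151616496 zaz 130.0884054321361 posaz 2.410894924043262
[0.61358863 0.02486389 0.21448593] [[233.04388134 189.85497753]] [[232.52737373 188.87422838]] [[272.08375597 188.09727423]]
delta mm [-3.1  7.5 -1.5]
```

View pics/z3.png

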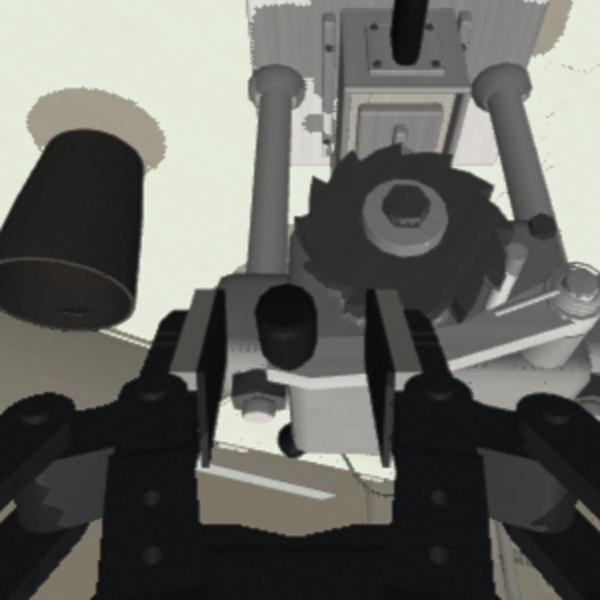

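View pics/z4.png

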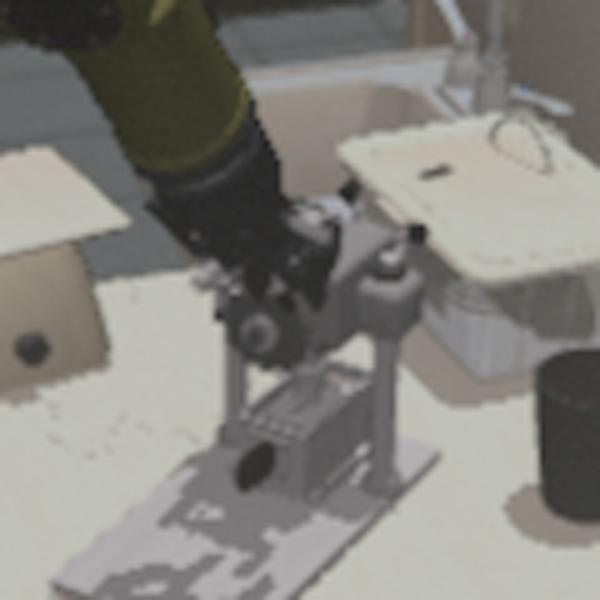

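```bash
cat > m3.py <<'E'
from h import *
import pickle
C=[pickle.load(open(f'pics/wrist{i}.pkl','rb')) for i in (2,3,4,5)];S=cam('scene')
uv=[(232,189.6),(233.2,190.5),(277,236.5),(273.5,282)]
for n,sl in dict(all=slice(0,4),last=slice(1,4)).items():
    k=tri([ray(c,u) for c,u in zip(C[sl],uv[sl])]);print(k,[(proj(c,k)-u).round(1) for c,u in zip(C,uv)])
p,M=tool();print('knob in tool mm',(M.T@(k-p)*1000).round(1))
E
python3 m3.py
```

```text
[0.61966228 0.0283116  0.20921471] [array([[ 0.6, -0.1]]), array([[-0.2,  0.1]]), array([[-0.6, -0.8]]), array([[-0.1,  1. ]])]
[0.62010564 0.02890728 0.20866369] [array([[ 0.8, -0.1]]), array([[0.1, 0.2]]), array([[-0.4, -0.8]]), array([[0.3, 0.6]])]
knob in tool mm [ 5.1  4.5 -2.5]
```

Emit:
arm_command:
  commands:
    - {"x":1,"y":9,"z":-1.5,"hand":-0.2,"twist":0}
    - {"x":0.5,"y":8,"z":-1.5,"hand":-0.2,"twist":0}

```text
clock: 6.7
ee_pos: [0.6244, 0.0309, 0.1982]
eef_rot: [-0.574, -0.426, 0.043, 0.698]
ft_force: [-3.1, -1.8, 3.0]
grip_width: 0.401
```

```bash
python3 pic.py 6 wrist; python3 m3.py
python3 - <<'E'
import cv2
a=cv2.imread("pics/wrist6.png"); 
c=a[120:420,130:430]; cv2.imwrite("pics/z3.png",cv2.resize(c,None,fx=2,fy=2,interpolation=cv2.INTER_CUBIC))
E
```

```text
[0.61966228 0.0283116  0.20921471] [array([[ 0.6, -0.1]]), array([[-0.2,  0.1]]), array([[-0.6, -0.8]]), array([[-0.1,  1. ]])]
[0.62010564 0.02890728 0.20866369] [array([[ 0.8, -0.1]]), array([[0.1, 0.2]]), array([[-0.4, -0.8]]), array([[0.3, 0.6]])]
knob in tool mm [  2.3 -12.    0.9]
```

View pics/z3.png

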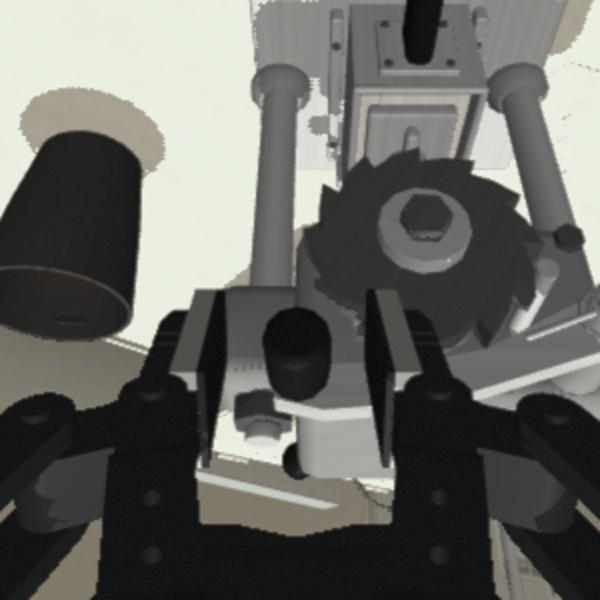

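Emit:
arm_command:
  commands:
    - {"x":-3,"y":-1,"z":0,"hand":-0.2,"twist":0}
    - {"x":0,"y":0,"z":0,"hand":-1,"twist":0}
    - {"x":0,"y":0,"z":0,"hand":-1,"twist":0}
    - {"x":0,"y":0,"z":0,"hand":-1,"twist":0}
    - {"x":0,"y":0,"z":0,"hand":-1,"twist":0}
  grip_force: 40

```text
clock: 7.38
ee_pos: [0.6216, 0.029, 0.1969]
eef_rot: [-0.573, -0.426, 0.044, 0.698]
ft_force: [0.1, 0.7, -1.2]
grip_width: 0.161
```

```bash
python3 pic.py 7 wrist; python3 m3.py
python3 - <<'E'
import cv2
a=cv2.imread("pics/wrist7.png"); 
c=a[120:420,130:430]; cv2.imwrite("pics/z3.png",cv2.resize(c,None,fx=2,fy=2,interpolation=cv2.INTER_CUBIC))
E
```

```text
[0.61966228 0.0283116  0.20921471] [array([[ 0.6, -0.1]]), array([[-0.2,  0.1]]), array([[-0.6, -0.8]]), array([[-0.1,  1. ]])]
[0.62010564 0.02890728 0.20866369] [array([[ 0.8, -0.1]]), array([[0.1, 0.2]]), array([[-0.4, -0.8]]), array([[0.3, 0.6]])]
knob in tool mm [  5.4 -10.6   0.6]
```

View pics/z3.png

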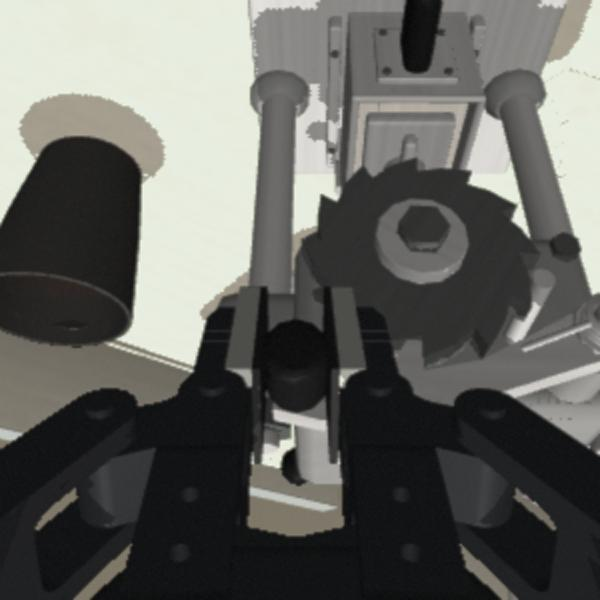

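Emit:
arm_command:
  commands:
    - {"x":3,"y":-4.8,"z":1.6,"hand":-1,"twist":0}
    - {"x":3,"y":-4.8,"z":2,"hand":-1,"twist":0}
    - {"x":3,"y":-4.6,"z":2.4,"hand":-1,"twist":0}
    - {"x":3,"y":-4.4,"z":2.7,"hand":-1,"twist":0}
    - {"x":2.8,"y":-4.2,"z":3,"hand":-1,"twist":0}

```text
clock: 8.05
ee_pos: [0.6142, 0.0372, 0.225]
eef_rot: [-0.574, -0.426, 0.043, 0.698]
ft_force: [4.0, 0.6, -6.7]
grip_width: 0.155
```

```bash
python3 s.py; python3 pic.py 8 wrist
python3 - <<'E'
import cv2
a=cv2.imread("pics/wrist8.png"); 
c=a[120:420,130:430]; cv2.imwrite("pics/z3.png",cv2.resize(c,None,fx=2,fy=2,interpolation=cv2.INTER_CUBIC))
E
```

```text
[ 0.4382  0.3548 -0.42    1.992  -0.5675  0.4458  2.8195] [0.614 0.037 0.225]
[[ 0.634  0.429 -0.644]
 [ 0.549  0.337  0.765]
 [ 0.545 -0.838 -0.022]]
tilt 33.04633322085842 az 38.108204528850514 zaz 130.0733368445943 posaz 3.470291230686175
```

View pics/z3.png

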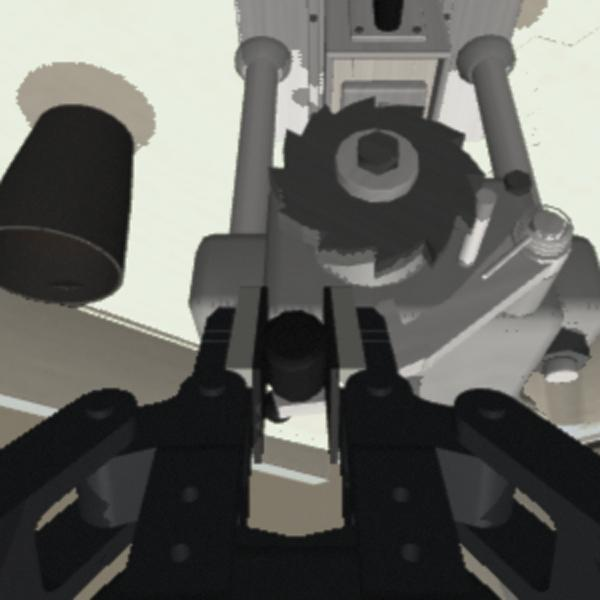

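Emit:
arm_command:
  commands:
    - {"x":0,"y":0,"z":0,"hand":-1,"twist":0}
    - {"x":0,"y":0,"z":0,"hand":-1,"twist":0}
    - {"x":0,"y":0,"z":0,"hand":-1,"twist":0}
    - {"x":0,"y":0,"z":0,"hand":-1,"twist":0}
    - {"x":0,"y":0,"z":0,"hand":-1,"twist":0}
    - {"x":0,"y":0,"z":0,"hand":-1,"twist":0}
    - {"x":0,"y":0,"z":0,"hand":-1,"twist":0}
    - {"x":0,"y":0,"z":0,"hand":-1,"twist":0}
    - {"x":0,"y":0,"z":0,"hand":-1,"twist":0}
    - {"x":0,"y":0,"z":0,"hand":-1,"twist":0}
    - {"x":0,"y":0,"z":0,"hand":-1,"twist":0}
    - {"x":0,"y":0,"z":0,"hand":-1,"twist":0}

```text
clock: 9.6
ee_pos: [0.6142, 0.0373, 0.225]
eef_rot: [-0.574, -0.426, 0.043, 0.698]
ft_force: [4.5, -0.6, -5.6]
grip_width: 0.16
```

Emit:
arm_command:
  commands:
    - {"x":0,"y":0,"z":0,"hand":-1,"twist":0}
    - {"x":0,"y":0,"z":0,"hand":-1,"twist":0}
    - {"x":0,"y":0,"z":0,"hand":-1,"twist":0}
    - {"x":0,"y":0,"z":0,"hand":-1,"twist":0}
    - {"x":0,"y":0,"z":0,"hand":-1,"twist":0}
    - {"x":0,"y":0,"z":0,"hand":-1,"twist":0}
    - {"x":0,"y":0,"z":0,"hand":-1,"twist":0}
    - {"x":0,"y":0,"z":0,"hand":-1,"twist":0}
    - {"x":0,"y":0,"z":0,"hand":-1,"twist":0}
    - {"x":0,"y":0,"z":0,"hand":-1,"twist":0}
    - {"x":0,"y":0,"z":0,"hand":-1,"twist":0}
    - {"x":0,"y":0,"z":0,"hand":-1,"twist":0}

```text
clock: 11.1
ee_pos: [0.6142, 0.0373, 0.225]
eef_rot: [-0.574, -0.426, 0.043, 0.698]
ft_force: [4.2, 0.0, -5.3]
grip_width: 0.152
```

```bash
python3 s.py; python3 pic.py 9 wrist side
python3 - <<'E'
import cv2,numpy as np
a=cv2.imread("pics/wrist9.png"); 
c=a[120:420,130:430]; c=cv2.resize(c,None,fx=1.4,fy=1.4)
b=[cv2.resize(cv2.imread(f"pics/side{i}.png")[130:250,230:330],None,fx=3.5,fy=3.5,interpolation=cv2.INTER_CUBIC) for i in (9,)]
cv2.imwrite("pics/z3.png",np.hstack([c]+b))
E
```

```text
[ 0.4381  0.3545 -0.4201  1.9921 -0.5671  0.4455  2.8192] [0.614 0.037 0.225]
[[ 0.634  0.429 -0.644]
 [ 0.549  0.336  0.765]
 [ 0.545 -0.838 -0.023]]
tilt 33.04304496073292 az 38.07783620524318 zaz 130.0823726308526 posaz 3.4731455389067474
```

View pics/z3.png

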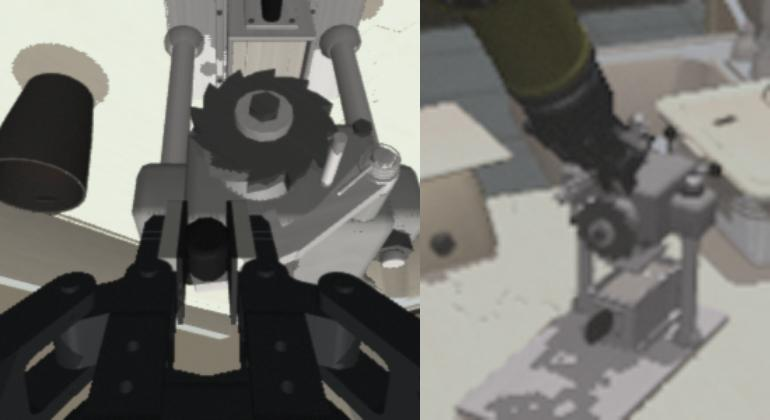

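Emit:
arm_command:
  commands:
    - {"x":0,"y":0,"z":0,"hand":-1,"twist":0}
    - {"x":0,"y":0,"z":0,"hand":-1,"twist":0}
    - {"x":0,"y":0,"z":0,"hand":-1,"twist":0}
    - {"x":0,"y":0,"z":0,"hand":-1,"twist":0}

```text
clock: 11.7
ee_pos: [0.6142, 0.0373, 0.2251]
eef_rot: [-0.574, -0.426, 0.043, 0.698]
ft_force: [5.3, -0.2, -6.3]
grip_width: 0.157
```

```bash
python3 pic.py 10 wrist
python3 - <<'E'
import cv2,numpy as np
a,b=[cv2.imread(f"pics/wrist{i}.png").astype(int)[120:260,200:400] for i in (9,10)]
d=abs(a-b).max(2);print((d>20).sum(),d.max())
E
```

```text
0 10
```

Emit:
arm_command:
  commands:
    - {"x":-2.8,"y":4.2,"z":-3,"hand":-1,"twist":0}
    - {"x":-3,"y":4.4,"z":-2.7,"hand":-1,"twist":0}
    - {"x":-3,"y":4.6,"z":-2.4,"hand":-1,"twist":0}
    - {"x":-3,"y":4.8,"z":-2,"hand":-1,"twist":0}
    - {"x":-3,"y":4.8,"z":-1.6,"hand":-1,"twist":0}
    - {"x":0,"y":0,"z":0,"hand":-1,"twist":0}

```text
clock: 12.5
ee_pos: [0.6214, 0.0296, 0.1995]
eef_rot: [-0.573, -0.427, 0.044, 0.698]
ft_force: [-10.8, -3.2, 11.6]
grip_width: 0.153
```

Emit:
arm_command:
  commands:
    - {"x":0,"y":0,"z":0,"hand":-0.2,"twist":0}
    - {"x":0,"y":0,"z":0,"hand":-0.2,"twist":0}
    - {"x":0,"y":0,"z":0,"hand":-0.2,"twist":0}
    - {"x":-4,"y":-12,"z":0,"hand":-0.2,"twist":0}
    - {"x":-3,"y":-16,"z":0,"hand":-0.2,"twist":0}
    - {"x":0,"y":-16,"z":0,"hand":-0.2,"twist":0}

```text
clock: 13.25
ee_pos: [0.5967, 0.0095, 0.2331]
eef_rot: [-0.573, -0.427, 0.044, 0.698]
ft_force: [1.0, -0.8, 0.0]
grip_width: 0.401
```

```bash
python3 s.py; python3 pic.py 11 wrist side
python3 - <<'E'
import cv2,numpy as np
a=cv2.imread("pics/wrist11.png"); 
c=a[100:400,130:430]; c=cv2.resize(c,None,fx=2,fy=2)
cv2.imwrite("pics/z3.png",c)
E
```

```text
[ 0.5738  0.3384 -0.5052  2.0044 -0.5428  0.4808  2.8464] [0.597 0.009 0.233]
[[ 0.632  0.428 -0.646]
 [ 0.55   0.34   0.763]
 [ 0.546 -0.837 -0.02 ]]
tilt 33.136504141213955 az 38.481451424765986 zaz 130.2713697585746 posaz 0.9120334314038869
```

View pics/z3.png

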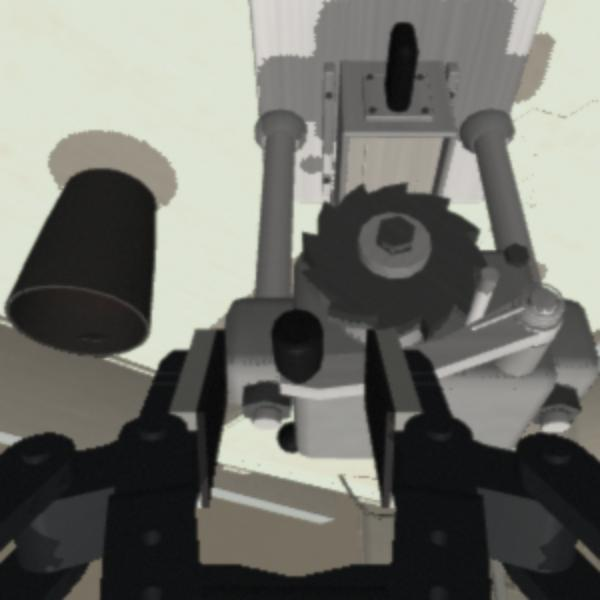

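Run:
```python
import cv2,numpy as np
for n,i,(r0,r1,c0,c1) in (("wrist",2,(85,145,240,300)),("wrist",11,(95,165,300,370)),("scene",2,(200,250,230,290))):
    c=cv2.imread(f"pics/{n}{i}.png")[r0:r1,c0:c1]
    cv2.imwrite(f"pics/q{n}{i}.png",cv2.resize(c,(500,int(500*(r1-r0)/(c1-c0))),interpolation=cv2.INTER_CUBIC))
a=[cv2.resize(cv2.imread(f"pics/q{x}.png"),(400,400)) for x in ("wrist2","wrist11")]
cv2.imwrite("pics/z5.png",np.hstack(a))
```

```text
(no output)
```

View pics/z5.png

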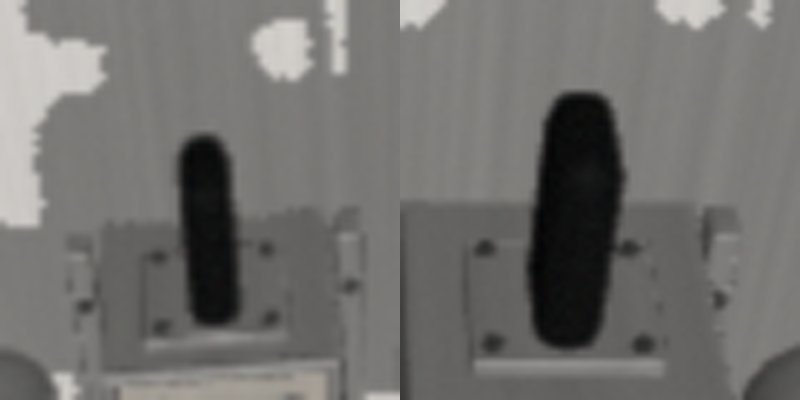

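View pics/qscene2.png

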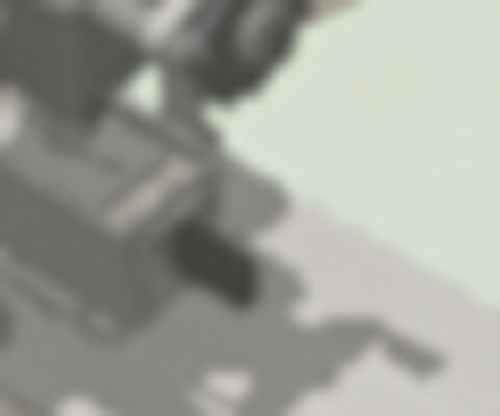

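```bash
cat > m4.py <<'E'
from h import *
import pickle
C=[pickle.load(open(f'pics/wrist{i}.pkl','rb')) for i in (2,11)]+[cam('scene')]
uv=[(271.4,119.5),(331.2,133.9),(256,231.4)]
l=tri([ray(c,u) for c,u in zip(C,uv)]);print('lug',l,[(proj(c,l)-u).round(1) for c,u in zip(C,uv)])
for c,u in zip(C,uv): print(onz(c,u,.048))
u=np.array([.751,.66]);v=np.array([-.66,.751]);print('uv',l[:2]@u,l[:2]@v)
k=np.array([.6199,.0286,.209]);print(proj(C[1],k),'obs 278.5 272.5')
p,M=tool();print('lug in tool',(M.T@(l-p)*1000).round(1))
E
python3 m4.py
```

```text
lug [0.60311884 0.07840536 0.05186389] [array([[-0.1, -0.5]]), array([[ 0.3, -0.9]]), array([[-0.3, -0.4]])]
[0.60591753 0.08085701 0.048     ]
[0.60587876 0.08146423 0.048     ]
[0.60490706 0.07734434 0.048     ]
uv 0.5046897868502269 -0.339176015538469
[[277.16182996 266.97545031]] obs 278.5 272.5
lug in tool [-58.  178.5  53.7]
```

Emit:
arm_command:
  commands:
    - {"x":-33,"y":0,"z":0,"hand":0,"twist":0}
    - {"x":-33,"y":0,"z":6,"hand":0,"twist":0}
    - {"x":0,"y":30,"z":16,"hand":0,"twist":0}
    - {"x":0,"y":30,"z":16,"hand":0,"twist":0}
    - {"x":0,"y":30,"z":16,"hand":0,"twist":0}

```text
clock: 13.98
ee_pos: [0.5652, 0.0319, 0.1373]
eef_rot: [-0.574, -0.417, 0.051, 0.703]
ft_force: [0.8, 0.4, 0.0]
grip_width: 0.503
```

```bash
python3 s.py; python3 m4.py; python3 pic.py 12 wrist side
python3 - <<'E'
import cv2,numpy as np
c=cv2.imread("pics/wrist12.png"); 
cv2.imwrite("pics/z3.png",cv2.resize(c,None,fx=1.4,fy=1.4))
E
```

```text
[ 0.6153  0.4766 -0.6537  2.188  -0.5627  0.1763  2.8869] [0.565 0.032 0.137]
[[ 0.647  0.407 -0.645]
 [ 0.55   0.337  0.765]
 [ 0.529 -0.849 -0.006]]
tilt 31.916715977345213 az 39.581305850382435 zaz 130.13554935469102 posaz 3.226473095547876
lug [0.60311884 0.07840536 0.05186389] [array([[-0.1, -0.5]]), array([[ 0.3, -0.9]]), array([[-0.3, -0.4]])]
[0.60591753 0.08085701 0.048     ]
[0.60587876 0.08146423 0.048     ]
[0.60490706 0.07734434 0.048     ]
uv 0.5046897868502269 -0.339176015538469
[[277.16182996 266.97545031]] obs 278.5 272.5
lug in tool [  4.9 103.6  11.7]
```

View pics/z3.png

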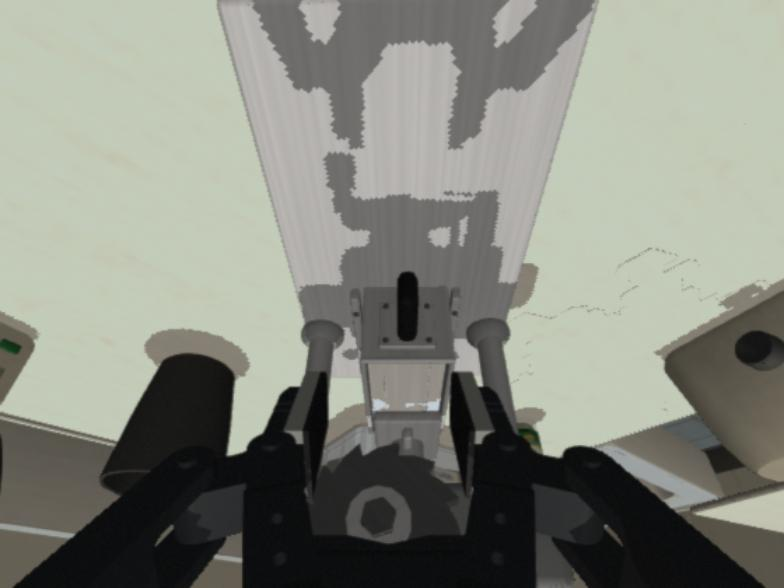

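Emit:
arm_command:
  commands:
    - {"x":0,"y":20,"z":6,"hand":0,"twist":0}
    - {"x":0,"y":20,"z":6,"hand":0,"twist":0}

```text
clock: 14.32
ee_pos: [0.5827, 0.0499, 0.1199]
eef_rot: [-0.572, -0.413, 0.061, 0.706]
ft_force: [-0.6, -0.1, 0.6]
grip_width: 0.498
```

```bash
python3 s.py; python3 m4.py|tail -1
```

```text
[ 0.5041  0.5127 -0.5718  2.1516 -0.5852  0.1753  2.8871] [0.583 0.05  0.12 ]
[[ 0.652  0.386 -0.653]
 [ 0.558  0.339  0.758]
 [ 0.514 -0.858  0.005]]
tilt 30.924889408440556 az 41.24878110843305 zaz 130.74424690836383 posaz 4.890185279093433
lug in tool [-5.8 75.9  8. ]
```

Emit:
arm_command:
  commands:
    - {"x":-8,"y":24,"z":3,"hand":0,"twist":0}
    - {"x":-8,"y":24,"z":3,"hand":0,"twist":0}

```text
clock: 14.58
ee_pos: [0.5976, 0.0546, 0.0887]
eef_rot: [-0.569, -0.404, 0.074, 0.712]
ft_force: [1.6, -0.3, 0.7]
grip_width: 0.499
```

```bash
python3 s.py; python3 m4.py|tail -1
```

```text
[ 0.4396  0.5792 -0.5127  2.1125 -0.5761  0.1754  2.887 ] [0.598 0.055 0.089]
[[ 0.662  0.354 -0.66 ]
 [ 0.566  0.342  0.75 ]
 [ 0.491 -0.871  0.026]]
tilt 29.455977339991687 az 43.99522967244061 zaz 131.34741368267552 posaz 5.220090230696721
lug in tool [-1.  42.2 13.3]
```

Emit:
arm_command:
  commands:
    - {"x":-6,"y":22,"z":6,"hand":0,"twist":0}

```text
clock: 14.7
ee_pos: [0.603, 0.0599, 0.0739]
eef_rot: [-0.567, -0.399, 0.081, 0.716]
ft_force: [-0.6, -0.2, -0.5]
grip_width: 0.501
```

```bash
python3 s.py; python3 m4.py|tail -1;  python3 pic.py 13 wrist side
python3 - <<'E'
import cv2,numpy as np
c=cv2.imread("pics/wrist13.png"); 
cv2.imwrite("pics/z3.png",cv2.resize(c,None,fx=1.4,fy=1.4))
E
```

```text
[ 0.4059  0.6084 -0.4858  2.0958 -0.5791  0.1755  2.887 ] [0.603 0.06  0.074]
[[ 0.668  0.337 -0.663]
 [ 0.569  0.343  0.748]
 [ 0.479 -0.877  0.037]]
tilt 28.73621754052383 az 45.493897579312545 zaz 131.57712082890447 posaz 5.671153270723533
lug in tool [ 0.  25.7 13. ]
```

View pics/z3.png

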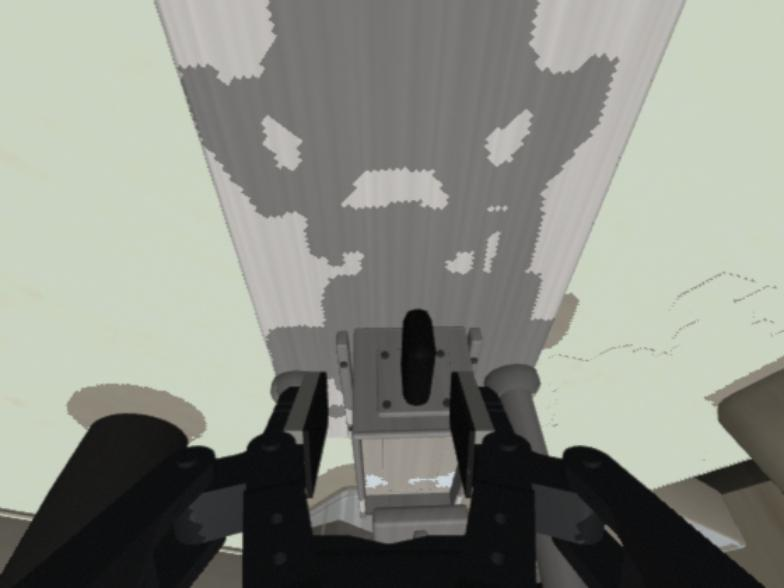

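Emit:
arm_command:
  commands:
    - {"x":-5,"y":16,"z":8,"hand":0,"twist":0}
    - {"x":-5,"y":16,"z":6,"hand":0,"twist":0}

```text
clock: 15.05
ee_pos: [0.6057, 0.073, 0.0536]
eef_rot: [-0.564, -0.392, 0.093, 0.721]
ft_force: [0.7, -0.5, 1.1]
grip_width: 0.502
```

```bash
python3 s.py; python3 m4.py|tail -1;  python3 pic.py 14 wrist side
python3 - <<'E'
import cv2,numpy as np
c=cv2.imread("pics/wrist14.png"); 
cv2.imwrite("pics/z3.png",cv2.resize(c,None,fx=1.4,fy=1.4))
c=cv2.imread("pics/side14.png")[130:250,220:340]; 
cv2.imwrite("pics/z4.png",cv2.resize(c,None,fx=5,fy=5,interpolation=cv2.INTER_CUBIC))
E
```

```text
[ 0.3538  0.6448 -0.4515  2.0791 -0.5907  0.1757  2.887 ] [0.606 0.073 0.054]
[[ 0.676  0.309 -0.669]
 [ 0.575  0.347  0.741]
 [ 0.461 -0.886  0.057]]
tilt 27.653391436471143 az 48.304747590185436 zaz 132.10141895996358 posaz 6.875059618174989
lug in tool [0.6 2.6 5.6]
```

View pics/z3.png

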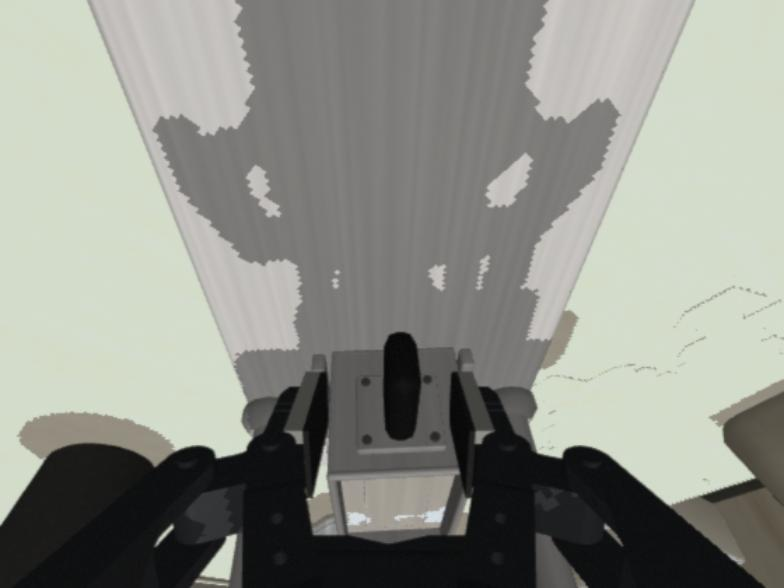

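View pics/z4.png

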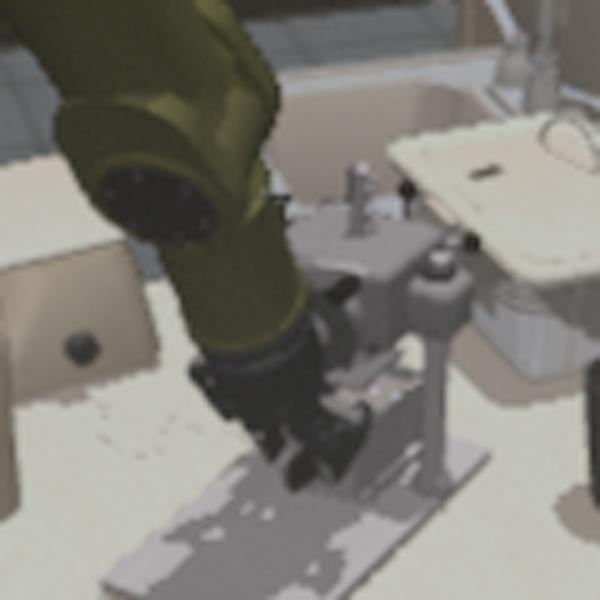

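Run:
```python
from h import *
import pickle
C=[pickle.load(open(f'pics/wrist{i}.pkl','rb')) for i in (12,13,14)]
uv=[(407/1.4,306/1.4),(417.5/1.4,357/1.4),(401/1.4,386/1.4)]
p,M=tool()
for c,u in zip(C,uv):
    q=onz(c,u,.048);print(q,(M.T@(q-p)*1000).round(1))
q=tri([ray(c,u) for c,u in zip(C,uv)]);print(q,(M.T@(q-p)*1000).round(1))
```

```text
[0.60599992 0.08011254 0.048     ] [1.7 6.9 4.3]
[0.60590261 0.08029832 0.048     ] [1.7 6.9 4.5]
[0.60600669 0.08031159 0.048     ] [1.8 7.  4.4]
[0.60509653 0.0793478  0.04889979] [1.1 5.6 4.4]
```

Emit:
arm_command:
  commands:
    - {"x":-6,"y":9,"z":5,"hand":0,"twist":0}
    - {"x":-6,"y":9,"z":3,"hand":0,"twist":0}

```text
clock: 15.4
ee_pos: [0.6035, 0.0762, 0.0405]
eef_rot: [-0.562, -0.387, 0.1, 0.724]
ft_force: [0.7, 0.7, 0.5]
grip_width: 0.497
```

```bash
python3 s.py
python3 - <<'E'
from h import *
p,M=tool();print((M.T@(np.array([.606,.0803,.048])-p)*1000).round(1),arm.get_state()['ft_force'])
E
```

```text
[ 0.3392  0.6671 -0.4401  2.0748 -0.5878  0.1756  2.887 ] [0.604 0.076 0.041]
[[ 0.68   0.29  -0.673]
 [ 0.58   0.348  0.736]
 [ 0.448 -0.891  0.069]]
tilt 26.952138389970635 az 50.247345710563415 zaz 132.4512405711061 posaz 7.1948122581906215
[ 7.4 -4.5  1.9] [0.73541043 0.71373722 0.51232072]
```

Emit:
arm_command:
  commands:
    - {"x":-1,"y":5,"z":2.5,"hand":0,"twist":0}
    - {"x":0,"y":0,"z":0,"hand":-1,"twist":0}
    - {"x":0,"y":0,"z":0,"hand":-1,"twist":0}
    - {"x":0,"y":0,"z":0,"hand":-1,"twist":0}
    - {"x":0,"y":0,"z":0,"hand":-1,"twist":0}
    - {"x":0,"y":0,"z":0,"hand":-1,"twist":0}
  grip_force: 60

```text
clock: 16.15
ee_pos: [0.6053, 0.0768, 0.0388]
eef_rot: [-0.563, -0.386, 0.1, 0.724]
ft_force: [0.9, -0.5, -1.4]
grip_width: 0.128
```

```bash
python3 s.py; python3 pic.py 15 wrist
python3 - <<'E'
import cv2,numpy as np
c=cv2.imread("pics/wrist15.png"); 
cv2.imwrite("pics/z3.png",cv2.resize(c,None,fx=1.4,fy=1.4))
E
```

```text
[ 0.3316  0.6702 -0.4335  2.0713 -0.5908  0.1747  2.8872] [0.605 0.077 0.039]
[[ 0.681  0.29  -0.672]
 [ 0.58   0.346  0.737]
 [ 0.446 -0.892  0.068]]
tilt 26.836339783112525 az 50.0819820221024 zaz 132.36251808709744 posaz 7.226911927961024
```

View pics/z3.png

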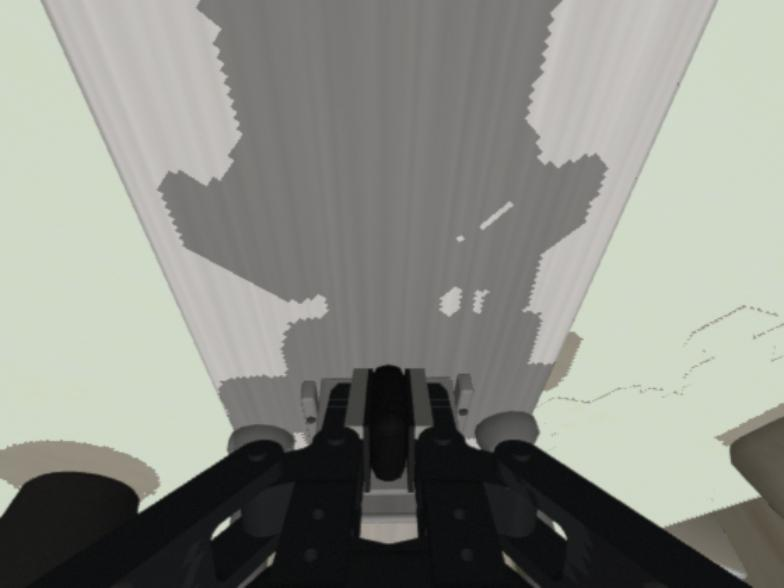

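Emit:
arm_command:
  commands:
    - {"x":-9,"y":-4.5,"z":0,"hand":-1,"twist":0}
    - {"x":-9,"y":-4.5,"z":0,"hand":-1,"twist":0}
  grip_force: 30

```text
clock: 16.45
ee_pos: [0.5903, 0.0624, 0.04]
eef_rot: [-0.562, -0.385, 0.103, 0.725]
ft_force: [0.6, 1.0, -4.6]
grip_width: 0.126
```

```bash
cat >> s.py <<'E'
u=np.array([.751,.66]);v=np.array([-.66,.751]);o=np.array([.5810,-.3393])
print('press coords TCP',((np.array([p[:2]@u,p[:2]@v])-o)*1000).round(1),p[2],'pull dir in tool',(M.T@np.array([-.751,-.66,0])).round(3),'up',M[2].round(3),'f',st['ft_force'].round(1),st['ft_torque'].round(2))
E
python3 s.py
```

```text
[ 0.3815  0.6619 -0.4597  2.0986 -0.5624  0.1749  2.8872] [0.59  0.062 0.04 ]
[[ 0.682  0.283 -0.674]
 [ 0.582  0.347  0.735]
 [ 0.442 -0.894  0.072]]
tilt 26.620056705009837 az 50.795383100952094 zaz 132.51008629501857 posaz 6.034843167931646
press coords TCP [-96.5  -3.4] 0.03996452185613832 pull dir in tool [-0.897 -0.442  0.021] up [ 0.442 -0.894  0.072] f [ 0.6  1.  -4.6] [-0.72  0.57  0.02]
```

Emit:
arm_command:
  commands:
    - {"x":-9.5,"y":-3.6,"z":0.5,"hand":-1,"twist":0}
    - {"x":-9.2,"y":-4.3,"z":0.5,"hand":-1,"twist":0}
    - {"x":-9.2,"y":-4.2,"z":0.5,"hand":-1,"twist":0}

```text
clock: 16.82
ee_pos: [0.5664, 0.0394, 0.0414]
eef_rot: [-0.561, -0.382, 0.106, 0.727]
ft_force: [0.2, -0.3, -3.9]
grip_width: 0.124
```

```bash
python3 s.py
```

```text
[ 0.4619  0.6502 -0.4992  2.1407 -0.5182  0.1749  2.8872] [0.566 0.039 0.041]
[[ 0.686  0.275 -0.674]
 [ 0.583  0.348  0.734]
 [ 0.436 -0.897  0.078]]
tilt 26.29373867185762 az 51.69200375086079 zaz 132.55384285569062 posaz 3.975443939727195
press coords TCP [-129.7   -5. ] 0.041382283900753464 pull dir in tool [-0.9   -0.436  0.022] up [ 0.436 -0.897  0.078] f [ 0.2 -0.3 -3.9] [-0.92  0.8   0.01]
```

Emit:
arm_command:
  commands:
    - {"x":-9.8,"y":-3,"z":1.2,"hand":-1,"twist":0}
    - {"x":-9.8,"y":-3,"z":1.2,"hand":-1,"twist":0}
    - {"x":-9.8,"y":-3,"z":1.2,"hand":-1,"twist":0}

```text
clock: 17.2
ee_pos: [0.5427, 0.0181, 0.0416]
eef_rot: [-0.56, -0.38, 0.109, 0.728]
ft_force: [1.6, 0.8, -3.2]
grip_width: 0.126
```

```bash
python3 s.py; python3 pic.py 16 wrist side
python3 - <<'E'
import cv2,numpy as np
c=cv2.resize(cv2.imread("pics/wrist16.png")[:,130:430],(420,588)); 
b=cv2.imread("pics/side16.png")[140:260,230:330]; 
cv2.imwrite("pics/z3.png",np.hstack([c,cv2.resize(b,None,fx=4.9,fy=4.9,interpolation=cv2.INTER_CUBIC)[:,:370]]))
E
```

```text
[ 0.5418  0.6428 -0.5375  2.18   -0.4725  0.1747  2.8873] [0.543 0.018 0.042]
[[ 0.688  0.266 -0.675]
 [ 0.585  0.349  0.733]
 [ 0.431 -0.899  0.084]]
tilt 26.024812127199308 az 52.65747238145407 zaz 132.6783618486336 posaz 1.9111731397222236
press coords TCP [-161.5   -5.3] 0.04161672751822036 pull dir in tool [-0.902 -0.43   0.024] up [ 0.431 -0.899  0.084] f [ 1.6  0.8 -3.2] [-0.65  0.41 -0.02]
```

View pics/z3.png

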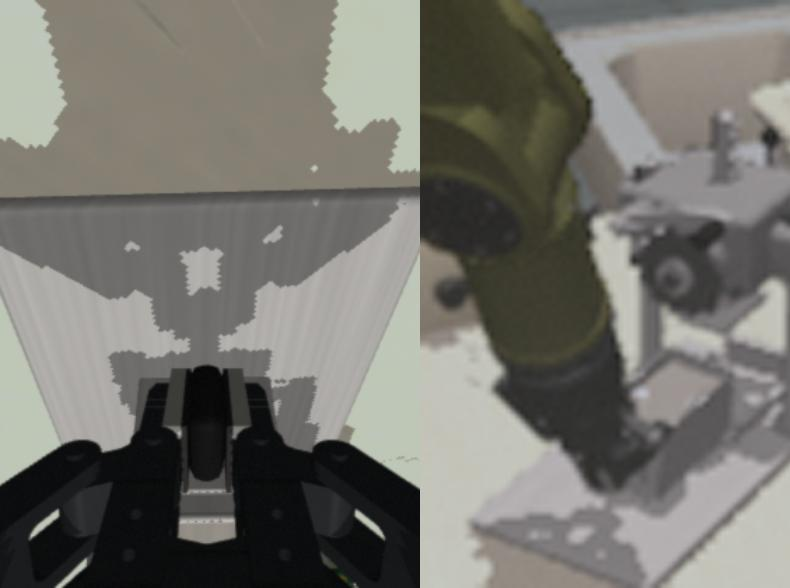

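Emit:
arm_command:
  commands:
    - {"x":-11,"y":-2.5,"z":1,"hand":-1,"twist":0}
    - {"x":-10.8,"y":-3.5,"z":0.8,"hand":-1,"twist":0}
    - {"x":-10.8,"y":-3.5,"z":0.6,"hand":-1,"twist":0}
    - {"x":-10.8,"y":-3.5,"z":0.6,"hand":-1,"twist":0}

```text
clock: 17.8
ee_pos: [0.5101, -0.0133, 0.041]
eef_rot: [-0.558, -0.379, 0.113, 0.729]
ft_force: [2.6, 1.8, -0.1]
grip_width: 0.129
```

```bash
python3 s.py
```

```text
[ 0.665   0.6393 -0.5935  2.2302 -0.3964  0.1746  2.8872] [ 0.51  -0.013  0.041]
[[ 0.688  0.259 -0.678]
 [ 0.587  0.351  0.729]
 [ 0.427 -0.9    0.09 ]]
tilt 25.86154657410647 az 53.623581145835246 zaz 132.93506139205354 posaz -1.4891435907338624
press coords TCP [-206.6   -7.3] 0.04102769035436532 pull dir in tool [-0.904 -0.426  0.028] up [ 0.427 -0.9    0.09 ] f [ 2.6  1.8 -0.1] [-0.06 -0.3   0.03]
```

Emit:
arm_command:
  commands:
    - {"x":-9,"y":-3.5,"z":0.8,"hand":-1,"twist":0}
    - {"x":-9,"y":-3.5,"z":0.8,"hand":-1,"twist":0}
    - {"x":-9,"y":-3.5,"z":0.8,"hand":-1,"twist":0}

```text
clock: 18.18
ee_pos: [0.4871, -0.0337, 0.0413]
eef_rot: [-0.558, -0.378, 0.113, 0.73]
ft_force: [2.3, 1.1, -0.9]
grip_width: 0.127
```

```bash
python3 s.py; python3 pic.py 17 wrist side scene
python3 - <<'E'
import cv2,numpy as np
c=cv2.resize(cv2.imread("pics/scene17.png")[150:310,150:350],(500,400),interpolation=cv2.INTER_CUBIC); 
b=cv2.imread("pics/side17.png")[140:300,200:320]; 
cv2.imwrite("pics/z3.png",np.hstack([c,cv2.resize(b,None,fx=2.5,fy=2.5,interpolation=cv2.INTER_CUBIC)[:,:300]]))
E
```

```text
[ 0.7508  0.6364 -0.6302  2.2643 -0.345   0.1747  2.8872] [ 0.487 -0.034  0.041]
[[ 0.688  0.256 -0.679]
 [ 0.588  0.352  0.729]
 [ 0.426 -0.9    0.091]]
tilt 25.808181986007625 az 53.91356031864249 zaz 132.97011429974964 posaz -3.95971510214758
press coords TCP [-237.5   -7.5] 0.04129039943119618 pull dir in tool [-0.905 -0.425  0.029] up [ 0.426 -0.9    0.091] f [ 2.3  1.1 -0.9] [-0.1  -0.29 -0.03]
```

View pics/z3.png

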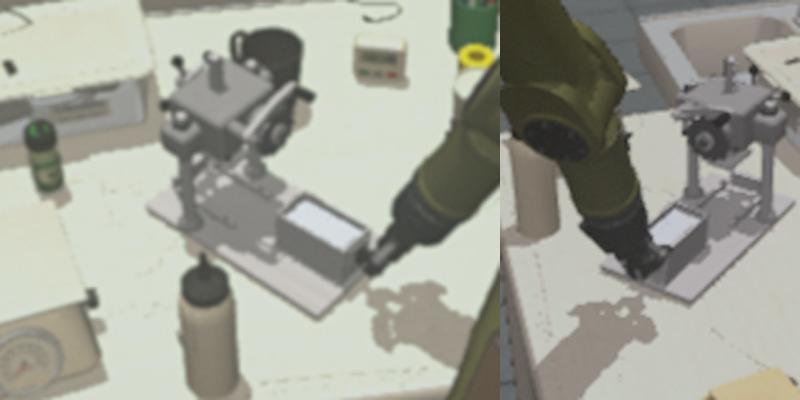

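Run:
```python
import numpy as np
from scipy.optimize import least_squares
D=[(.508,1.501,1.149,.27387,.5614,.23065),(.7715,.5309,1.852,.58946,.49421,.40043),(.8392,.3128,1.964,.60234,.50732,.42956),(.7352,.3769,1.9623,.5745,.4877,.486),(.5009,.4896,1.9623,.5041,.4317,.6094),(.3754,.4311,1.9633,.4827,.3847,.7131),(.2837,.3368,1.9634,.4589,.3426,.8065)]
D=np.array(D)
def f(q,D):
    a,h,L1,L2,L3=q;A=D[:,0];B=A+D[:,1];C=B+D[:,2]
    return a+L1*np.sin(A)+L2*np.sin(B)+L3*np.sin(C), h+L1*np.cos(A)+L2*np.cos(B)+L3*np.cos(C)
R=np.hypot(D[:,3],D[:,4])
s=least_squares(lambda q:np.r_[f(q,D)[0]-R,f(q,D)[1]-D[:,5]],[0,.3,.35,.35,.3])
print(s.x,s.fun.round(3))
q=s.x
def ik(r,z,t):
    wr=r-q[0]-q[4]*np.sin(t);wz=z-q[1]+q[4]*np.cos(t)
    d=np.hypot(wr,wz);c=(d*d-q[2]**2-q[3]**2)/(2*q[2]*q[3])
    if abs(c)>1:return None
    j4=np.arccos(c);j2=np.arctan2(wr,wz)-np.arctan2(q[3]*np.sin(j4),q[2]+q[3]*np.cos(j4))
    return j2,j4,np.pi-t-j2-j4
for r,z,t in [(.62,.16,.45),(.62,.16,0),(.62,.16,.2),(.54,.06,0),(.54,.06,.2),(.54,.06,.45),(.45,.25,.45),(.45,.25,.2),(.45,.25,0),(.40,.25,0),(.40,.25,.2),(.4,.15,0),(.4,.15,.2),(.4,.4,.4),(.5,.15,.3)]:
    print(r,z,t,ik(r,z,t))
```

```text
[0.00284083 0.24114255 0.57513199 0.3821256  0.35183785] [-0.002 -0.001  0.001  0.001  0.001  0.    -0.    -0.001  0.003 -0.001
 -0.     0.    -0.    -0.001]
0.62 0.16 0.45 (np.float64(0.3951643393347457), np.float64(2.058184879611452), np.float64(0.23824343464359554))
0.62 0.16 0 (np.float64(0.5554757335587199), np.float64(1.6223164177641871), np.float64(0.9638005022668861))
0.62 0.16 0.2 (np.float64(0.46593724639363343), np.float64(1.818519556806998), np.float64(0.6571358503891616))
0.54 0.06 0 (np.float64(0.5789951077877015), np.float64(1.9412198767591198), np.float64(0.621377669042972))
0.54 0.06 0.2 (np.float64(0.5184735292178626), np.float64(2.125951157041584), np.float64(0.29716796733034645))
0.54 0.06 0.45 (np.float64(0.5061927463886401), np.float64(2.3563093594464917), np.float64(-0.17090945224533893))
0.45 0.25 0.45 (np.float64(0.008074634895036348), np.float64(2.2739717198647016), np.float64(0.4095462988300551))
0.45 0.25 0.2 (np.float64(0.11042889102126352), np.float64(2.0673041599014628), np.float64(0.7638596026670665))
0.45 0.25 0 (np.float64(0.21435130255758306), np.float64(1.9111865059814543), np.float64(1.0160548450507556))
0.4 0.25 0 (np.float64(0.13496866104300564), np.float64(2.01517770776762), np.float64(0.9914462847791672))
0.4 0.25 0.2 (np.float64(0.02728710891847419), np.float64(2.160963365143395), np.float64(0.753342179527924))
0.4 0.15 0 (np.float64(0.26888166116799006), np.float64(2.178849487589387), np.float64(0.6938615048324159))
0.4 0.15 0.2 (np.float64(0.1854565687545915), np.float64(2.3387710787612654), np.float64(0.41736500607393623))
0.4 0.4 0.4 (np.float64(-0.1983100759976052), np.float64(1.9825339162176239), np.float64(0.9573688133697746))
0.5 0.15 0.3 (np.float64(0.2900386603074998), np.float64(2.209925837144388), np.float64(0.3416281561379053))
```

Emit:
arm_command:
  commands:
    - {"x":0,"y":0,"z":0,"hand":0,"twist":0}
    - {"x":0,"y":0,"z":0,"hand":0,"twist":0}
    - {"x":0,"y":0,"z":0,"hand":0,"twist":0}
    - {"x":0,"y":-20,"z":0,"hand":0,"twist":0}
    - {"x":0,"y":-30,"z":0,"hand":0,"twist":0}
    - {"x":0,"y":-50,"z":0,"hand":0,"twist":0}
    - {"x":15,"y":-50,"z":0,"hand":0,"twist":0}

```text
clock: 19.2
ee_pos: [0.4564, -0.0761, 0.183]
eef_rot: [-0.555, -0.376, 0.116, 0.733]
ft_force: [1.7, -0.6, -0.7]
grip_width: 0.496
```

```bash
python3 s.py; python3 pic.py 18 wrist scene
```

```text
[ 0.9824  0.358  -0.7112  2.1241 -0.3393  0.6372  2.8836] [ 0.456 -0.076  0.183]
[[ 0.69   0.247 -0.681]
 [ 0.588  0.357  0.726]
 [ 0.423 -0.901  0.101]]
tilt 25.756938043733324 az 55.35373904590079 zaz 133.1681745978467 posaz -9.465388648625806
press coords TCP [-288.4  -19.1] 0.18301859749730695 pull dir in tool [-0.906 -0.421  0.032] up [ 0.423 -0.901  0.101] f [ 1.7 -0.6 -0.7] [-0.42  0.2  -0.03]
```

View pics/wrist18.png

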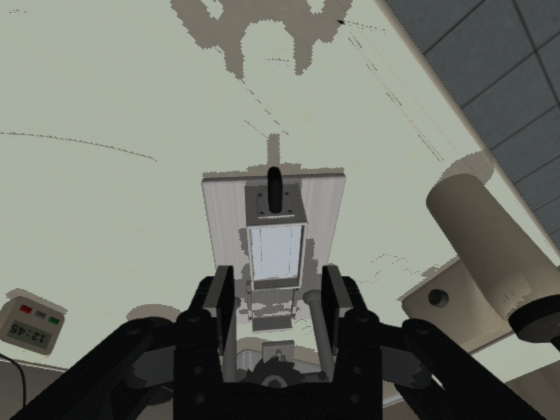

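View pics/scene18.png

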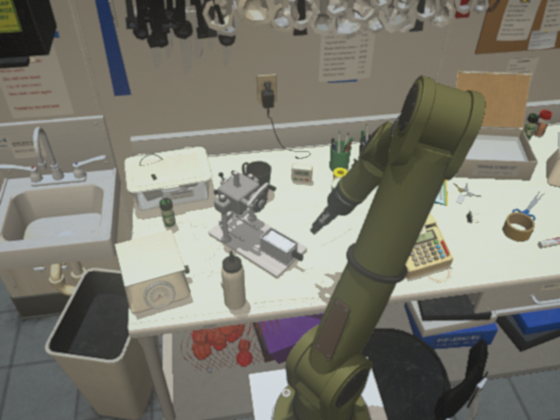

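```bash
cat > ik.py <<'E'
import numpy as np
q=[0.00284083,0.24114255,0.57513199,0.3821256,0.35183785]
def ik(r,z,t):
    wr=r-q[0]-q[4]*np.sin(t);wz=z-q[1]+q[4]*np.cos(t)
    d=np.hypot(wr,wz);c=(d*d-q[2]**2-q[3]**2)/(2*q[2]*q[3])
    if abs(c)>1:return None
    j4=np.arccos(c);j2=np.arctan2(wr,wz)-np.arctan2(q[3]*np.sin(j4),q[2]+q[3]*np.cos(j4))
    return np.round((j2,j4,np.pi-t-j2-j4),2)
E
python3 - <<'E'
from ik import *
for r in (.3,.35,.4):
  for z in (.35,.45,.55): print(r,z,[list(ik(r,z,t)) for t in (.45,.2,0)])
E
```

```text
0.3 0.35 [[np.float64(-0.4), np.float64(2.25), np.float64(0.84)], [np.float64(-0.25), np.float64(2.09), np.float64(1.1)], [np.float64(-0.12), np.float64(1.98), np.float64(1.28)]]
0.3 0.45 [[np.float64(-0.43), np.float64(1.99), np.float64(1.13)], [np.float64(-0.27), np.float64(1.84), np.float64(1.37)], [np.float64(-0.15), np.float64(1.74), np.float64(1.55)]]
0.3 0.55 [[np.float64(-0.4), np.float64(1.72), np.float64(1.38)], [np.float64(-0.25), np.float64(1.57), np.float64(1.63)], [np.float64(-0.13), np.float64(1.46), np.float64(1.81)]]
0.35 0.35 [[np.float64(-0.29), np.float64(2.2), np.float64(0.79)], [np.float64(-0.15), np.float64(2.03), np.float64(1.07)], [np.float64(-0.03), np.float64(1.9), np.float64(1.27)]]
0.35 0.45 [[np.float64(-0.33), np.float64(1.95), np.float64(1.07)], [np.float64(-0.18), np.float64(1.78), np.float64(1.34)], [np.float64(-0.06), np.float64(1.67), np.float64(1.54)]]
0.35 0.55 [[np.float64(-0.32), np.float64(1.68), np.float64(1.33)], [np.float64(-0.17), np.float64(1.51), np.float64(1.6)], [np.float64(-0.04), np.float64(1.39), np.float64(1.8)]]
0.4 0.35 [[np.float64(-0.2), np.float64(2.14), np.float64(0.75)], [np.float64(-0.06), np.float64(1.95), np.float64(1.05)], [np.float64(0.06), np.float64(1.82), np.float64(1.27)]]
0.4 0.45 [[np.float64(-0.24), np.float64(1.9), np.float64(1.03)], [np.float64(-0.09), np.float64(1.71), np.float64(1.32)], [np.float64(0.03), np.float64(1.58), np.float64(1.53)]]
0.4 0.55 [[np.float64(-0.23), np.float64(1.63), np.float64(1.29)], [np.float64(-0.08), np.float64(1.44), np.float64(1.58)], [np.float64(0.04), np.float64(1.3), np.float64(1.8)]]
```

Emit:
arm_command:
  commands:
    - {"x":0,"y":-20,"z":0,"hand":1,"twist":10.5}
    - {"x":0,"y":-10,"z":0,"hand":1,"twist":10.5}
    - {"x":0,"y":0,"z":0,"hand":1,"twist":10.5}
    - {"x":0,"y":0,"z":0,"hand":1,"twist":10.5}
    - {"x":0,"y":0,"z":0,"hand":1,"twist":10.5}
    - {"x":0,"y":0,"z":0,"hand":1,"twist":10.5}
    - {"x":0,"y":0,"z":0,"hand":1,"twist":10.5}
    - {"x":0,"y":0,"z":0,"hand":1,"twist":10.5}
    - {"x":0,"y":0,"z":0,"hand":1,"twist":10.5}
    - {"x":0,"y":0,"z":0,"hand":1,"twist":10.5}
    - {"x":0,"y":0,"z":0,"hand":1,"twist":10.5}
    - {"x":0,"y":0,"z":0,"hand":1,"twist":10.5}

```text
clock: 20.8
ee_pos: [0.4496, -0.0831, 0.2087]
eef_rot: [-0.346, 0.498, -0.45, 0.656]
ft_force: [0.4, 1.2, -0.4]
grip_width: 1.0
```

```bash
python3 s.py
```

```text
[ 0.6224  0.2607 -0.1926  2.096  -0.5637  0.7946  0.8938] [ 0.45  -0.083  0.209]
[[ 0.099  0.246  0.964]
 [-0.935  0.356  0.005]
 [-0.342 -0.902  0.265]]
tilt 25.621101492861676 az 55.32673047793036 zaz 0.2892523928092015 posaz -10.4717016816426
press coords TCP [-298.2  -19.8] 0.20872548503299201 pull dir in tool [ 0.543 -0.419 -0.727] up [-0.342 -0.902  0.265] f [ 0.4  1.2 -0.4] [-0.34  0.28 -0.  ]
```

Emit:
arm_command:
  commands:
    - {"x":0,"y":0,"z":0,"hand":1,"twist":9.5}
    - {"x":0,"y":0,"z":0,"hand":1,"twist":9.5}
    - {"x":0,"y":0,"z":0,"hand":1,"twist":9.5}
    - {"x":0,"y":0,"z":0,"hand":1,"twist":9.5}

```text
clock: 21.3
ee_pos: [0.4486, -0.0809, 0.206]
eef_rot: [-0.176, 0.69, -0.539, 0.449]
ft_force: [0.1, -0.1, -0.3]
grip_width: 1.001
```

```bash
python3 s.py; python3 pic.py 19 wrist
```

```text
[ 0.5128  0.2613 -0.0597  2.1011 -0.605   0.8118  0.2567] [ 0.449 -0.081  0.206]
[[-0.534  0.241  0.811]
 [-0.728  0.357 -0.585]
 [-0.43  -0.902 -0.015]]
tilt 25.51212039164773 az 55.99803264868844 zaz -35.83862957878532 posaz -10.226646889540438
press coords TCP [-297.5  -17.6] 0.20599202345789644 pull dir in tool [ 0.881 -0.417 -0.222] up [-0.43  -0.902 -0.015] f [ 0.1 -0.1 -0.3] [-0.36  0.29 -0.04]
```

View pics/wrist19.png

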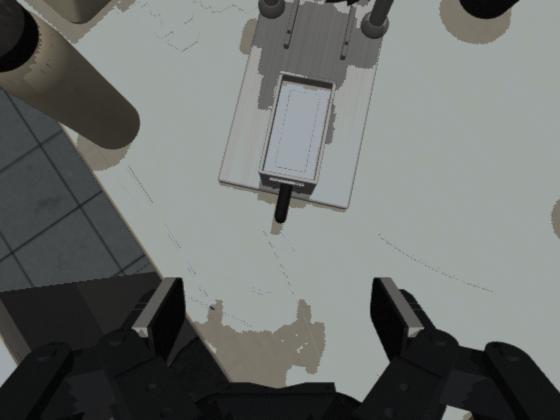

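Run:
```python
import cv2
c=cv2.imread("pics/wrist19.png")[60:230,240:360]
cv2.imwrite("pics/z3.png",cv2.resize(c,None,fx=4,fy=4,interpolation=cv2.INTER_CUBIC))
```

```text
(no output)
```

View pics/z3.png

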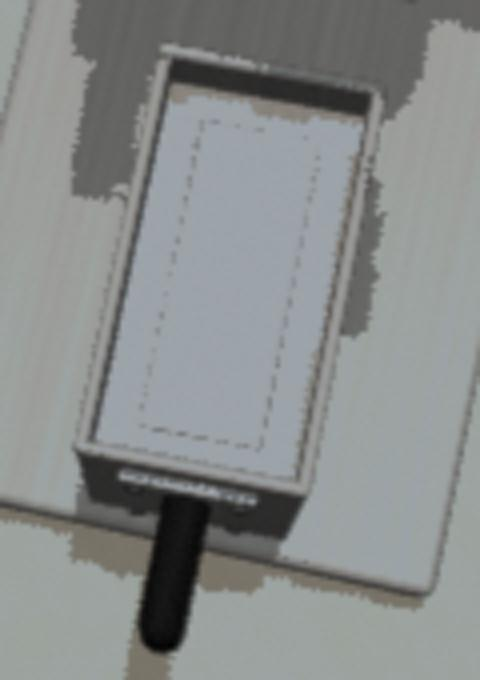

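```bash
cat > m5.py <<'E'
from h import *
import pickle
C=pickle.load(open('pics/wrist19.pkl','rb'))
c=np.array([onz(C,(240+a/4,60+b/4),.072) for a,b in [(165,50),(382,93),(305,493),(78,447)]])
print(c.round(4),np.linalg.norm(np.diff(c,axis=0),axis=1));m=c.mean(0)
d=c[0]+c[1]-c[2]-c[3];print('mid',m,'yaw',np.degrees(np.arctan2(d[1],d[0])))
p,M=tool()
g=np.array([m[0],m[1],.055]); print('grip pt in tool',(M.T@(g-p)*1000).round(1))
E
python3 m5.py
```

```text
[[ 0.5599  0.0706  0.072 ]
 [ 0.5956  0.0305  0.072 ]
 [ 0.5218 -0.0376  0.072 ]
 [ 0.4854  0.0024  0.072 ]] [0.05368563 0.10046531 0.05415952]
mid [0.54067151 0.01647851 0.072     ] yaw 42.58597257077391
grip pt in tool [-55.2 193.2  19.6]
```

Emit:
arm_command:
  commands:
    - {"x":-14,"y":35,"z":5,"hand":1,"twist":0}
    - {"x":-14,"y":35,"z":5,"hand":1,"twist":0}
    - {"x":-14,"y":35,"z":5,"hand":1,"twist":0}
    - {"x":-13,"y":30,"z":5,"hand":1,"twist":0}

```text
clock: 21.85
ee_pos: [0.529, -0.0038, 0.1044]
eef_rot: [-0.177, 0.689, -0.54, 0.45]
ft_force: [0.5, 0.3, -0.0]
grip_width: 1.005
```

```bash
python3 s.py;python3 m5.py|tail -1; python3 pic.py 20 wrist
```

```text
[ 0.3576  0.4791 -0.1743  2.1271 -0.7604  0.4851  0.2522] [ 0.529 -0.004  0.104]
[[-0.533  0.243  0.811]
 [-0.73   0.353 -0.585]
 [-0.428 -0.904 -0.011]]
tilt 25.377865162484532 az 55.513614523900145 zaz -35.81662111481092 posaz -0.4076569234664629
press coords TCP [-186.2  -12.7] 0.10437750844416177 pull dir in tool [ 0.882 -0.415 -0.223] up [-0.428 -0.904 -0.011] f [ 0.5  0.3 -0. ] [-0.42  0.24 -0.03]
grip pt in tool [ 0.2 54.6 -1.8]
```

View pics/wrist20.png

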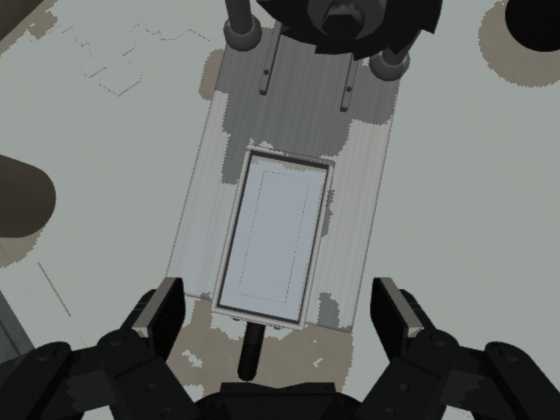

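Emit:
arm_command:
  commands:
    - {"x":0,"y":20,"z":-1,"hand":1,"twist":0}
    - {"x":0,"y":20,"z":-1,"hand":1,"twist":0}
    - {"x":0,"y":16,"z":0,"hand":1,"twist":0}

```text
clock: 22.28
ee_pos: [0.5417, 0.0226, 0.0492]
eef_rot: [-0.182, 0.687, -0.537, 0.454]
ft_force: [0.0, -0.7, -0.9]
grip_width: 0.999
```

```bash
python3 s.py;python3 m5.py|tail -1; python3 pic.py 21 wrist side
python3 - <<'E'
import cv2,numpy as np
c=cv2.imread("pics/wrist21.png"); 
b=cv2.imread("pics/side21.png")[140:300,200:320]; 
cv2.imwrite("pics/z3.png",np.hstack([c,cv2.resize(b,None,fx=2.625,fy=2.625,interpolation=cv2.INTER_CUBIC)[:,:240]]))
E
```

```text
[ 0.3647  0.5946 -0.2789  2.1537 -0.8587  0.3235  0.3416] [0.542 0.023 0.049]
[[-0.522  0.238  0.819]
 [-0.737  0.356 -0.574]
 [-0.428 -0.904 -0.011]]
tilt 25.36903405282084 az 56.29684686757738 zaz -35.0181292621859 posaz 2.387779834674543
press coords TCP [-159.2   -1.3] 0.0491873471287044 pull dir in tool [ 0.879 -0.414 -0.236] up [-0.428 -0.904 -0.011] f [ 0.  -0.7 -0.9] [-0.36  0.21  0.05]
grip pt in tool [ 2.6 -7.7  2.6]
```

View pics/z3.png

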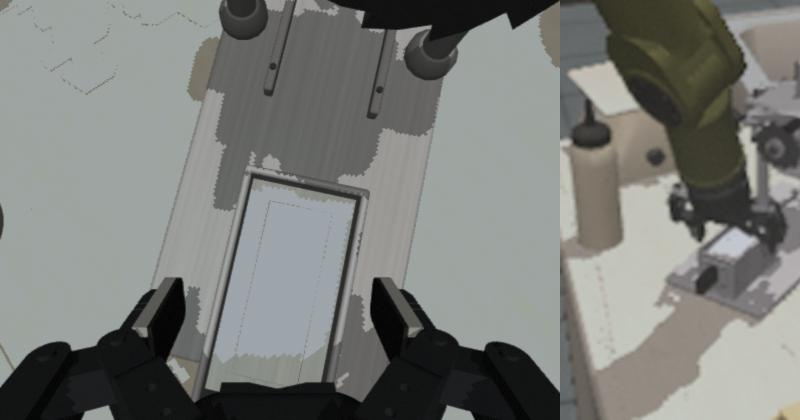

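Emit:
arm_command:
  commands:
    - {"x":2.5,"y":9,"z":2.5,"hand":1,"twist":0}
    - {"x":0,"y":0,"z":0,"hand":-0.2,"twist":0}
    - {"x":0,"y":0,"z":0,"hand":-0.2,"twist":0}
    - {"x":0,"y":0,"z":0,"hand":-0.2,"twist":0}
    - {"x":0,"y":0,"z":0,"hand":-0.2,"twist":0}
    - {"x":0,"y":0,"z":0,"hand":-0.2,"twist":0}
  grip_force: 25

```text
clock: 23.12
ee_pos: [0.5438, 0.0216, 0.0404]
eef_rot: [-0.182, 0.687, -0.537, 0.454]
ft_force: [1.0, 1.3, -2.7]
grip_width: 0.713
```

```bash
python3 s.py;python3 pic.py 22 wrist side
python3 - <<'E'
import cv2,numpy as np
c=cv2.imread("pics/wrist22.png"); 
b=cv2.imread("pics/side22.png")[140:300,200:320]; 
cv2.imwrite("pics/z3.png",np.hstack([c,cv2.resize(b,None,fx=2.625,fy=2.625,interpolation=cv2.INTER_CUBIC)[:,:240]]))
E
```

```text
[ 0.3755  0.6149 -0.2948  2.1533 -0.8668  0.3032  0.3579] [0.544 0.022 0.04 ]
[[-0.521  0.237  0.82 ]
 [-0.738  0.356 -0.573]
 [-0.428 -0.904 -0.011]]
tilt 25.33800700749258 az 56.35614568368103 zaz -34.9327102477711 posaz 2.2746313662002726
press coords TCP [-158.4   -3.4] 0.0403947712961394 pull dir in tool [ 0.879 -0.413 -0.238] up [-0.428 -0.904 -0.011] f [ 1.   1.3 -2.7] [-0.48  0.32 -0.01]
```

View pics/z3.png

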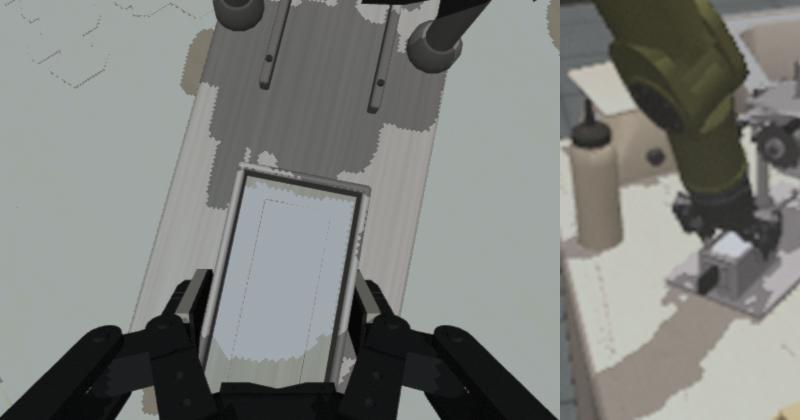

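Emit:
arm_command:
  commands:
    - {"x":0,"y":0,"z":0,"hand":-1,"twist":0}
    - {"x":0,"y":0,"z":0,"hand":-1,"twist":0}
    - {"x":0,"y":0,"z":0,"hand":-1,"twist":0}
  grip_force: 70

```text
clock: 23.6
ee_pos: [0.5438, 0.0215, 0.0408]
eef_rot: [-0.182, 0.687, -0.537, 0.454]
ft_force: [-0.6, -0.7, -1.2]
grip_width: 0.699
```

```bash
python3 s.py|tail -1;python3 pic.py 23 wrist
```

```text
press coords TCP [-158.5   -3.5] 0.04083721619496606 pull dir in tool [ 0.879 -0.413 -0.238] up [-0.428 -0.904 -0.01 ] f [-0.6 -0.7 -1.2] [-0.56  0.36  0.02]
```

View pics/wrist23.png

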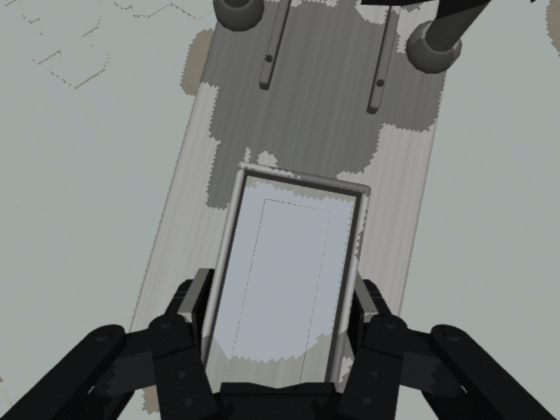

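Emit:
arm_command:
  commands:
    - {"x":0,"y":0,"z":0,"hand":1,"twist":0}
    - {"x":0,"y":0,"z":0,"hand":1,"twist":0}
    - {"x":0,"y":0,"z":0,"hand":1,"twist":6.5}
    - {"x":0,"y":0,"z":0,"hand":1,"twist":6.5}
    - {"x":0,"y":0,"z":0,"hand":-1,"twist":0}
    - {"x":0,"y":0,"z":0,"hand":-1,"twist":0}
    - {"x":0,"y":0,"z":0,"hand":-1,"twist":0}
    - {"x":0,"y":0,"z":0,"hand":-1,"twist":0}
  grip_force: 25

```text
clock: 24.65
ee_pos: [0.5446, 0.0219, 0.0418]
eef_rot: [-0.12, 0.734, -0.554, 0.375]
ft_force: [-0.6, -0.1, -0.1]
grip_width: 0.676
```

```bash
python3 s.py;python3 pic.py 24 wrist
```

```text
[ 0.3361  0.608  -0.2362  2.1528 -0.942   0.3311  0.206 ] [0.545 0.022 0.042]
[[-0.69   0.239  0.683]
 [-0.591  0.357 -0.723]
 [-0.417 -0.903 -0.105]]
tilt 25.44401783622263 az 56.186020136787135 zaz -46.64716650670855 posaz 2.3015213659284206
press coords TCP [-157.5   -3.7] 0.041760014718570104 pull dir in tool [ 0.909 -0.415 -0.035] up [-0.417 -0.903 -0.105] f [-0.6 -0.1 -0.1] [-0.47  0.25 -0.04]
```

View pics/wrist24.png

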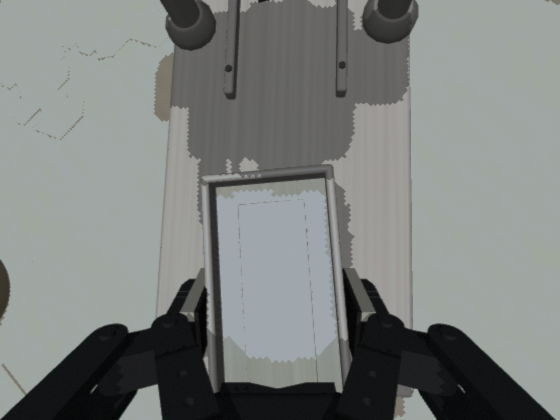

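Emit:
arm_command:
  commands:
    - {"x":0,"y":0,"z":0,"hand":-1,"twist":-4.5}
    - {"x":0,"y":0,"z":0,"hand":-1,"twist":-4.5}
    - {"x":0,"y":0,"z":0,"hand":-1,"twist":-4}
    - {"x":0,"y":0,"z":0,"hand":-1,"twist":0}

```text
clock: 25.2
ee_pos: [0.5443, 0.0238, 0.0419]
eef_rot: [-0.184, 0.686, -0.535, 0.458]
ft_force: [0.6, -0.8, 0.1]
grip_width: 0.664
```

```bash
python3 s.py
```

```text
[ 0.3762  0.6137 -0.2984  2.1521 -0.867   0.306   0.366 ] [0.544 0.024 0.042]
[[-0.512  0.237  0.826]
 [-0.743  0.36  -0.564]
 [-0.431 -0.902 -0.008]]
tilt 25.56454502004658 az 56.6113247542014 zaz -34.33609485348017 posaz 2.508157905756251
press coords TCP [-156.5   -2.1] 0.04186091037547274 pull dir in tool [ 0.875 -0.416 -0.248] up [-0.431 -0.902 -0.008] f [ 0.6 -0.8  0.1] [-0.54  0.36 -0.01]
```

Emit:
arm_command:
  commands:
    - {"x":0,"y":0,"z":0,"hand":0.8,"twist":0}
    - {"x":0,"y":0,"z":0,"hand":0.8,"twist":0}
    - {"x":0,"y":0,"z":0,"hand":-1,"twist":0}
    - {"x":0,"y":0,"z":0,"hand":-1,"twist":0}
    - {"x":0,"y":0,"z":0,"hand":-1,"twist":0}
    - {"x":0,"y":0,"z":0,"hand":-1,"twist":0}
  grip_force: 80

```text
clock: 25.95
ee_pos: [0.5451, 0.0231, 0.0423]
eef_rot: [-0.183, 0.686, -0.536, 0.458]
ft_force: [-0.0, 0.6, -0.1]
grip_width: 0.647
```

```bash
python3 s.py|tail -1;python3 pic.py 25 wrist
```

```text
press coords TCP [-156.4   -3.1] 0.04228034354544386 pull dir in tool [ 0.875 -0.417 -0.245] up [-0.431 -0.902 -0.007] f [-0.   0.6 -0.1] [-0.54  0.19 -0.01]
```

View pics/wrist25.png

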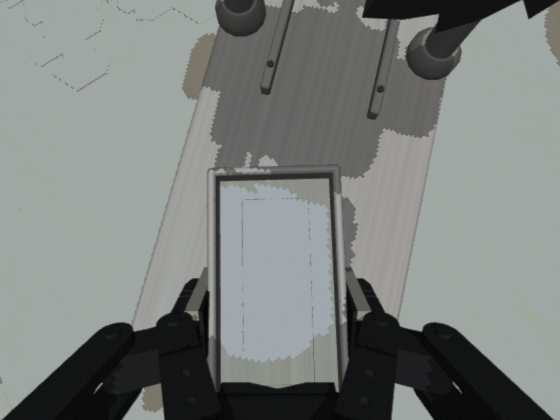

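Emit:
arm_command:
  commands:
    - {"x":-3.5,"y":-7.2,"z":0,"hand":-1,"twist":0}
    - {"x":-4.3,"y":-9,"z":0,"hand":-1,"twist":0}
    - {"x":9,"y":-16,"z":-4,"hand":-1,"twist":0}
    - {"x":9,"y":-16,"z":-4,"hand":-1,"twist":0}

```text
clock: 26.5
ee_pos: [0.519, 0.0024, 0.0824]
eef_rot: [-0.185, 0.686, -0.535, 0.457]
ft_force: [0.6, -0.7, -4.9]
grip_width: 0.644
```

```bash
python3 s.py;python3 pic.py 26 wrist side
python3 - <<'E'
import cv2,numpy as np
c=cv2.imread("pics/wrist26.png"); 
b=cv2.imread("pics/side26.png")[140:300,200:320]; 
cv2.imwrite("pics/z3.png",np.hstack([c,cv2.resize(b,None,fx=2.625,fy=2.625,interpolation=cv2.INTER_CUBIC)[:,:240]]))
E
```

```text
[ 0.3887  0.5141 -0.2271  2.1673 -0.8078  0.421   0.3324] [0.519 0.002 0.082]
[[-0.514  0.235  0.825]
 [-0.742  0.36  -0.565]
 [-0.43  -0.903 -0.011]]
tilt 25.453780277320067 az 56.8548722982257 zaz -34.434571149373696 posaz 0.27037865834066016
press coords TCP [-189.6   -1.4] 0.08235757565153395 pull dir in tool [ 0.876 -0.414 -0.246] up [-0.43  -0.903 -0.011] f [ 0.6 -0.7 -4.9] [-0.76  0.49 -0.  ]
```

View pics/z3.png

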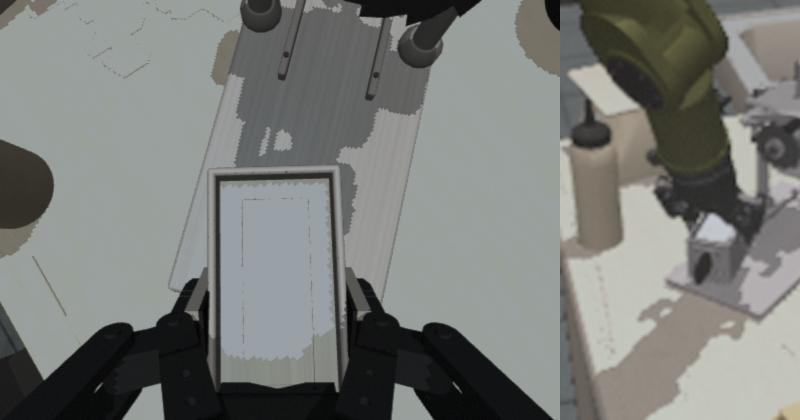

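Emit:
arm_command:
  commands:
    - {"x":-14,"y":-32,"z":0,"hand":-1,"twist":0}
    - {"x":-19,"y":-41,"z":0,"hand":-1,"twist":0}
    - {"x":-19,"y":-41,"z":0,"hand":-1,"twist":0}
    - {"x":-19,"y":-41,"z":0,"hand":-1,"twist":0}
    - {"x":-19,"y":-41,"z":0,"hand":-1,"twist":0}
    - {"x":-14,"y":-30,"z":0,"hand":-1,"twist":0}

```text
clock: 27.35
ee_pos: [0.5146, -0.004, 0.3364]
eef_rot: [-0.186, 0.689, -0.535, 0.453]
ft_force: [0.8, 0.8, -4.8]
grip_width: 0.646
```

```bash
python3 s.py
```

```text
[ 0.2488  0.1757 -0.006   1.8022 -0.4768  1.0666 -0.1532] [ 0.515 -0.004  0.336]
[[-0.521  0.229  0.822]
 [-0.74   0.358 -0.569]
 [-0.425 -0.905 -0.018]]
tilt 25.149045760966633 az 57.47344338687639 zaz -34.689231249455744 posaz -0.4420423944636444
press coords TCP [-197.1   -3.3] 0.3364272114318367 pull dir in tool [ 0.88  -0.408 -0.242] up [-0.425 -0.905 -0.018] f [ 0.8  0.8 -4.8] [-0.82  0.41  0.01]
```

Emit:
arm_command:
  commands:
    - {"x":-14,"y":7,"z":-12,"hand":-1,"twist":0}
    - {"x":-28,"y":13.5,"z":-25,"hand":-1,"twist":0}
    - {"x":-28,"y":13.5,"z":-25,"hand":-1,"twist":0}
    - {"x":-28,"y":13.5,"z":-25,"hand":-1,"twist":0}
    - {"x":-28,"y":13.5,"z":-25,"hand":-1,"twist":0}
    - {"x":-28,"y":13.5,"z":-25,"hand":-1,"twist":0}
    - {"x":-28,"y":13.5,"z":-25,"hand":-1,"twist":0}
    - {"x":-28,"y":13.5,"z":-25,"hand":-1,"twist":0}
    - {"x":-20,"y":10,"z":-20,"hand":-1,"twist":0}

```text
clock: 28.48
ee_pos: [0.4832, 0.3277, 0.3346]
eef_rot: [-0.188, 0.689, -0.538, 0.448]
ft_force: [0.7, -0.7, -3.9]
grip_width: 0.642
```

```bash
python3 s.py;python3 pic.py 27 wrist side scene
```

```text
[-0.3296  0.1766 -0.2288  1.805  -0.2053  0.7866 -1.0442] [0.483 0.328 0.335]
[[-0.528  0.223  0.819]
 [-0.741  0.351 -0.573]
 [-0.416 -0.909 -0.02 ]]
tilt 24.585493981222253 az 57.53347861898054 zaz -34.96376628576804 posaz 34.148447976193516
press coords TCP [ -1.8 266.5] 0.3345584075809379 pull dir in tool [ 0.885 -0.399 -0.237] up [-0.416 -0.909 -0.02 ] f [ 0.7 -0.7 -3.9] [-0.8   0.48  0.04]
```

View pics/wrist27.png

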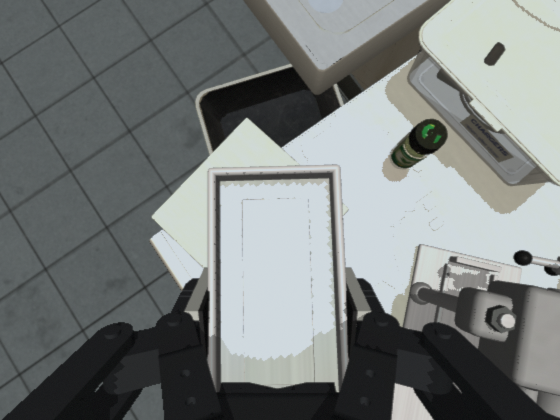

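View pics/scene27.png

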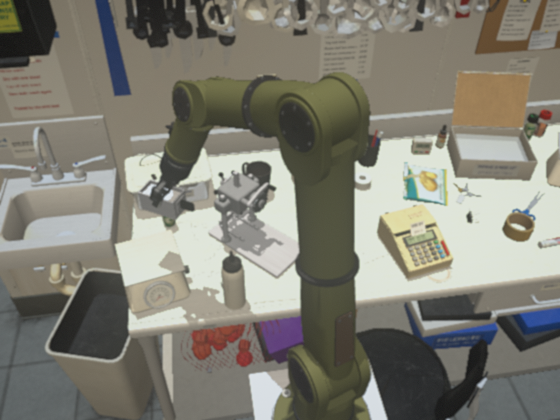

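View pics/side27.png

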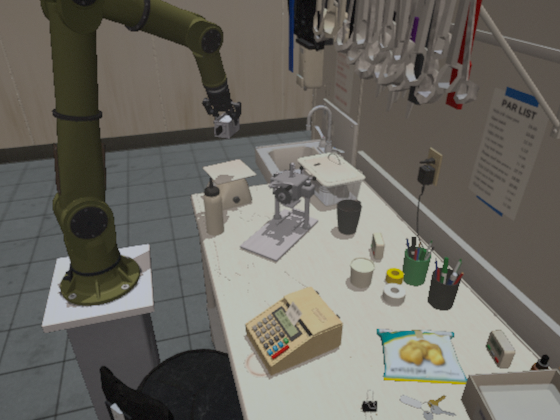

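Run:
```python
import cv2,numpy as np
c=cv2.imread("pics/wrist27.png")[100:260,130:370]
cv2.imwrite("pics/z3.png",cv2.resize(c,None,fx=3.3,fy=3.3,interpolation=cv2.INTER_CUBIC))
c=cv2.imread("pics/scene27.png")[210:320,110:210]
cv2.imwrite("pics/z4.png",cv2.resize(c,None,fx=5,fy=5,interpolation=cv2.INTER_CUBIC))
```

```text
(no output)
```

View pics/z3.png

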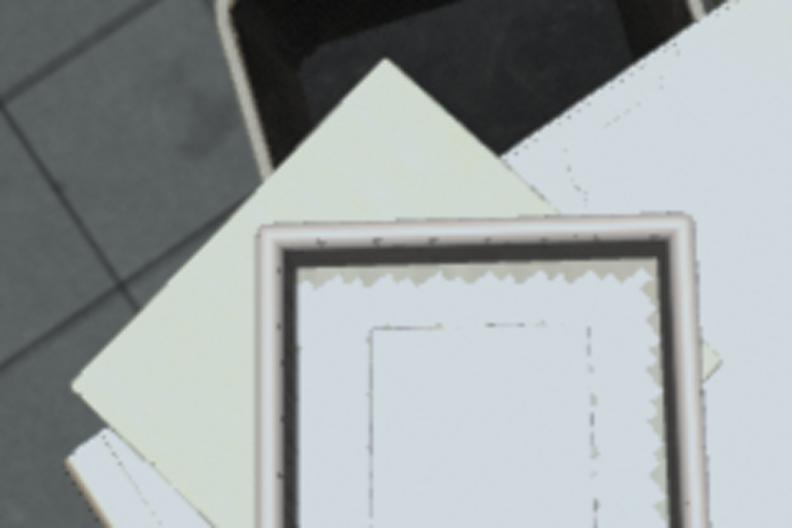

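View pics/z4.png

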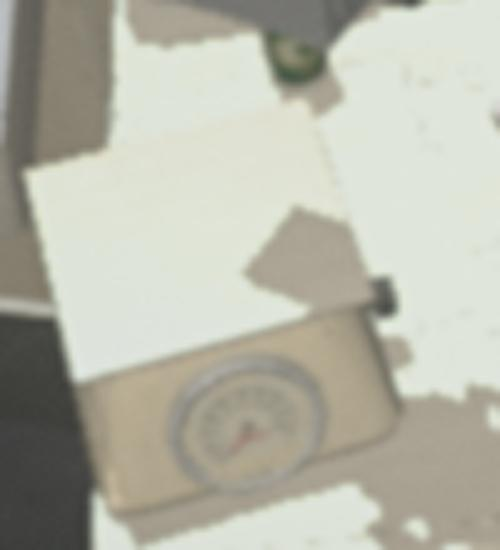

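```bash
cat > m6.py <<'E'
from h import *
import pickle
C=pickle.load(open('pics/wrist27.pkl','rb'))
c=np.array([onz(C,(130+a/3.3,100+b/3.3),.124) for a,b in [(386,58),(72,385),(722,360)]])
print(c.round(4),np.linalg.norm(c[0]-c[1]),np.linalg.norm(c[0]-c[2]));print('centre wrist',(c[1]+c[2])/2)
S=cam('scene');s=np.array([onz(S,(110+a/5,210+b/5),.124) for a,b in [(25,172),(312,97),(370,303),(80,382)]]);print(s.round(3),'centre scene',s.mean(0))
T=(c[1]+c[2])/2
p,M=tool()
K=C[1]; 
# mould rim rear corners, rim at tcp z + (.072-.0423)
zr=p[2]+.0297
r=np.array([onz(C,(130+a/3.3,100+b/3.3),zr) for a,b in [(258,226),(692,214)]]);print(r,np.linalg.norm(r[0]-r[1]))
b=(r[0]-r[1])[:2];b/=np.linalg.norm(b);f=np.array([b[1],-b[0]]);m=r.mean(0)[:2]
for sg in(1,-1): print('mould centre cand',m+sg*f*.052)
print('tcp',p)
E
python3 m6.py
```

```text
[[0.5477 0.4913 0.124 ]
 [0.3895 0.4568 0.124 ]
 [0.5818 0.3326 0.124 ]] 0.16194683562507187 0.16227921744565382
centre wrist [0.48565415 0.39470218 0.124     ]
[[0.543 0.49  0.124]
 [0.578 0.327 0.124]
 [0.414 0.3   0.124]
 [0.383 0.454 0.124]] centre scene [0.47952449 0.39271204 0.124     ]
[[0.48770831 0.38436289 0.3641222 ]
 [0.53384719 0.35369779 0.3641222 ]] 0.05539985929384173
mould centre cand [0.53956095 0.4123377 ]
mould centre cand [0.48199454 0.32572298]
tcp [0.48275665 0.32787241 0.3344222 ]
```

Emit:
arm_command:
  commands:
    - {"x":1,"y":16,"z":-4,"hand":-1,"twist":0}
    - {"x":2,"y":29,"z":-6,"hand":-1,"twist":0}
    - {"x":2,"y":29,"z":-6,"hand":-1,"twist":0}
    - {"x":2,"y":29,"z":-6,"hand":-1,"twist":0}
    - {"x":2,"y":29,"z":-6,"hand":-1,"twist":0}
    - {"x":1,"y":20,"z":-4,"hand":-1,"twist":0}

```text
clock: 29.38
ee_pos: [0.4866, 0.3826, 0.1877]
eef_rot: [-0.187, 0.689, -0.542, 0.444]
ft_force: [0.6, 0.5, -4.5]
grip_width: 0.644
```

```bash
python3 s.py; python3 pic.py 28 wrist side
```

```text
[-0.4581  0.3739 -0.2207  1.9748 -0.1496  0.4067 -1.1451] [0.487 0.383 0.188]
[[-0.536  0.224  0.814]
 [-0.739  0.343 -0.58 ]
 [-0.409 -0.912 -0.019]]
tilt 24.166258065752587 az 56.90249504562992 zaz -35.46703069191698 posaz 38.17265033501571
press coords TCP [ 37.  305.4] 0.18771798804586176 pull dir in tool [ 0.89  -0.394 -0.229] up [-0.409 -0.912 -0.019] f [ 0.6  0.5 -4.5] [-0.69  0.47 -0.  ]
```

View pics/wrist28.png

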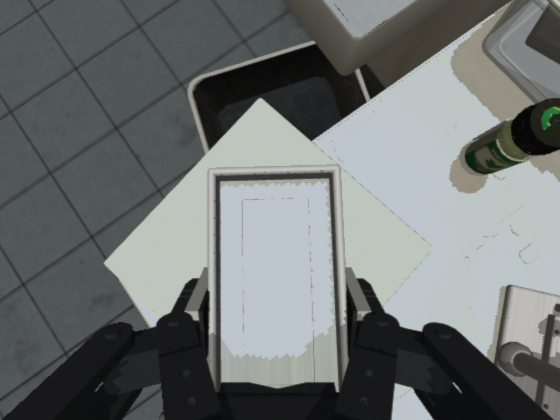

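Run:
```python
from h import *
import pickle
C=pickle.load(open('pics/wrist28.pkl','rb'))
c=np.array([onz(C,u,.124) for u in [(261,99),(105,265),(431,246)]])
print(c.round(4),np.linalg.norm(c[0]-c[1]),np.linalg.norm(c[0]-c[2]));T=(c[1]+c[2])/2;print('centre',T)
p,M=tool();d=np.array([T[0]-.0,T[1]-.0,p[2]])-(p+[-.0025,-.004,0]);d[2]=0;print(d,'tool',(M.T@d*1000).round(1), 'bottom',p[2]-.0283)
```

```text
[[0.5473 0.4905 0.124 ]
 [0.3895 0.4559 0.124 ]
 [0.5816 0.3355 0.124 ]] 0.16156025416038003 0.15881801927900202
centre [0.48550523 0.39568611 0.124     ]
[0.00228007 0.01707524 0.        ] tool [-13.9   6.3  -8. ] bottom 0.15841486860904752
```

Emit:
arm_command:
  commands:
    - {"x":-1.5,"y":13,"z":-4,"hand":-1,"twist":0}
    - {"x":-1.5,"y":13,"z":-4,"hand":-1,"twist":0}
    - {"x":1.5,"y":3,"z":0,"hand":-1,"twist":0}
    - {"x":1.3,"y":2.8,"z":0,"hand":-1,"twist":0}

```text
clock: 29.98
ee_pos: [0.4881, 0.3977, 0.1583]
eef_rot: [-0.187, 0.689, -0.542, 0.443]
ft_force: [-0.4, -0.2, -4.5]
grip_width: 0.644
```

```bash
python3 s.py
```

```text
[-0.4968  0.426  -0.2058  1.9891 -0.1393  0.3366 -1.1699] [0.488 0.398 0.158]
[[-0.537  0.224  0.813]
 [-0.738  0.342 -0.582]
 [-0.408 -0.913 -0.018]]
tilt 24.132326780676713 az 56.7906814897326 zaz -35.56662418938718 posaz 39.174397698523556
press coords TCP [ 48.1 315.8] 0.15827259784495978 pull dir in tool [ 0.89  -0.394 -0.227] up [-0.408 -0.913 -0.018] f [-0.4 -0.2 -4.5] [-0.73  0.46  0.03]
```

Emit:
arm_command:
  commands:
    - {"x":1,"y":2.2,"z":0,"hand":-1,"twist":0}
    - {"x":0.8,"y":1.8,"z":0,"hand":-1,"twist":0}

```text
clock: 30.22
ee_pos: [0.4883, 0.3975, 0.154]
eef_rot: [-0.186, 0.689, -0.542, 0.444]
ft_force: [0.7, 0.6, -5.2]
grip_width: 0.646
```

Emit:
arm_command:
  commands:
    - {"x":0.6,"y":1.4,"z":0,"hand":-1,"twist":0}

```text
clock: 30.35
ee_pos: [0.4884, 0.3975, 0.1528]
eef_rot: [-0.186, 0.689, -0.542, 0.444]
ft_force: [-3.5, -2.4, 3.7]
grip_width: 0.643
```

Emit:
arm_command:
  commands:
    - {"x":0,"y":0,"z":0,"hand":-1,"twist":0}
    - {"x":0,"y":0,"z":0,"hand":0.5,"twist":0}
    - {"x":0,"y":0,"z":0,"hand":0.8,"twist":0}
    - {"x":0,"y":0,"z":0,"hand":0.9,"twist":0}
    - {"x":0,"y":0,"z":0,"hand":0.9,"twist":0}
  grip_force: 20

```text
clock: 30.98
ee_pos: [0.4906, 0.3993, 0.1557]
eef_rot: [-0.183, 0.689, -0.542, 0.446]
ft_force: [-0.1, 0.2, -0.1]
grip_width: 0.951
```

```bash
python3 s.py|tail -1; python3 pic.py 29 wrist
```

```text
press coords TCP [ 51.  315.3] 0.15572804164195211 pull dir in tool [ 0.887 -0.402 -0.226] up [-0.416 -0.909 -0.016] f [-0.1  0.2 -0.1] [-0.35  0.2   0.01]
```

View pics/wrist29.png

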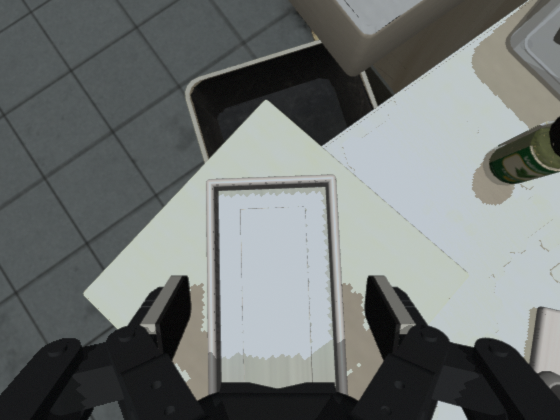

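Emit:
arm_command:
  commands:
    - {"x":0,"y":-12,"z":0,"hand":1,"twist":0}
    - {"x":0,"y":-25,"z":0,"hand":1,"twist":0}
    - {"x":0,"y":-35,"z":0,"hand":1,"twist":0}
    - {"x":0,"y":-40,"z":0,"hand":1,"twist":0}
    - {"x":0,"y":-40,"z":0,"hand":1,"twist":0}
    - {"x":0,"y":-30,"z":0,"hand":1,"twist":0}

```text
clock: 31.78
ee_pos: [0.4458, 0.3333, 0.3273]
eef_rot: [-0.184, 0.688, -0.542, 0.445]
ft_force: [0.5, 0.1, -0.9]
grip_width: 0.994
```

```bash
python3 s.py; python3 pic.py 30 wrist side scene
python3 - <<'E'
import cv2,numpy as np
c=cv2.imread("pics/side30.png")[140:260,190:390]
cv2.imwrite("pics/z3.png",cv2.resize(c,None,fx=4,fy=4,interpolation=cv2.INTER_CUBIC))
E
```

```text
[-0.3846  0.1305 -0.2262  1.8818 -0.1865  0.743  -1.1148] [0.446 0.333 0.327]
[[-0.535  0.229  0.813]
 [-0.737  0.345 -0.582]
 [-0.413 -0.91  -0.016]]
tilt 24.441099369563542 az 56.45982958554036 zaz -35.5736725952949 posaz 36.783966177512745
press coords TCP [-26.2 295.4] 0.32732562910746693 pull dir in tool [ 0.888 -0.399 -0.227] up [-0.413 -0.91  -0.016] f [ 0.5  0.1 -0.9] [-0.31  0.27  0.04]
```

View pics/wrist30.png

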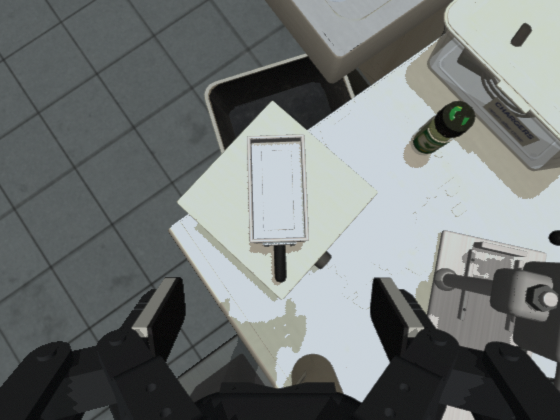

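View pics/scene30.png

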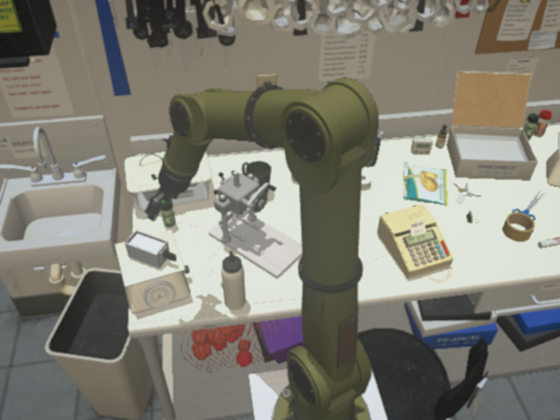

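View pics/z3.png

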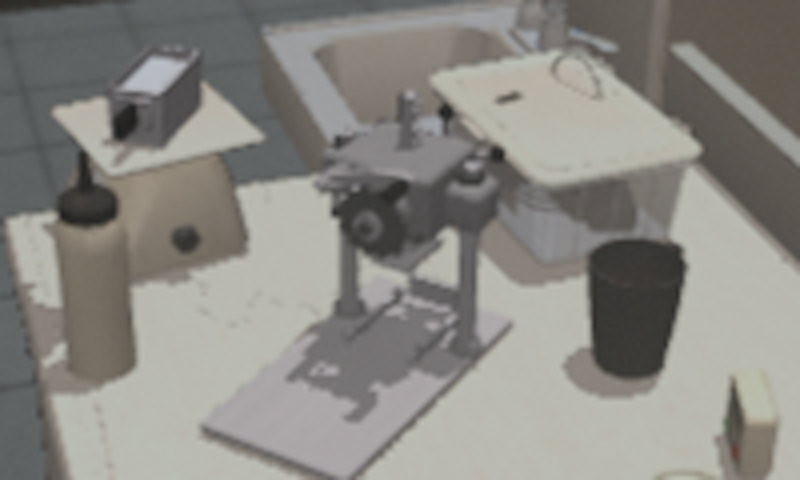

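Run:
```python
from h import *
import pickle
C=pickle.load(open('pics/wrist30.pkl','rb'))
P=np.mean([onz(C,u,.124) for u in [(273,101),(178,202),(376,193),(282,298)]],0)
m=np.mean([onz(C,u,.182) for u in [(247,137),(305,135),(306,241),(250,242)]],0)
print(P,m,np.linalg.norm((P-m)[:2]))
t=[cv2.resize(cv2.imread(f"pics/side{i}.png")[160:205,265:320],None,fx=7,fy=7,interpolation=cv2.INTER_CUBIC) for i in (0,30)]
cv2.imwrite("pics/z4.png",np.hstack(t))
```

```text
[0.48522365 0.39512873 0.124     ] [0.4858946 0.3943923 0.182    ] 0.0009962523823947196
```

View pics/z4.png

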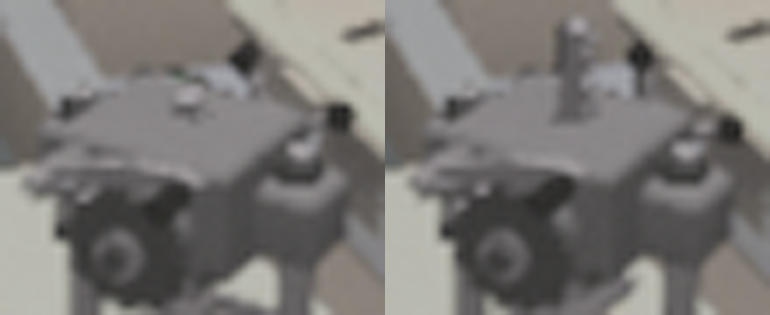

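Run:
```python
from h import *
a,b=[cv2.cvtColor(cv2.imread(f"pics/side{i}.png"),cv2.COLOR_BGR2GRAY) for i in (0,30)]
A,B=[cv2.resize(x[160:205,265:320],None,fx=7,fy=7,interpolation=cv2.INTER_CUBIC) for x in (a,b)]
tp=A[175:215,140:198]
r=cv2.matchTemplate(B[:260],tp,cv2.TM_CCOEFF_NORMED)[150:200,115:165];_,s,_,l=cv2.minMaxLoc(r);print(s,(l[0]+115-140)/7,(l[1]+150-175)/7)
C=cam('side');k=np.array([.6199,.0286,.209])
for th in(.04,.08): 
    a0=np.arctan2(19,80);v=np.array([-.66,.751,0]);d=.082*(-(np.cos(a0+th)-np.cos(a0))*v+np.array([0,0,np.sin(a0+th)-np.sin(a0)]));print(th,proj(C,k+d)-proj(C,k))
```

```text
0.9861975312232971 -0.2857142857142857 -1.1428571428571428
0.04 [[-0.20728987 -0.92603757]]
0.08 [[-0.44831651 -1.8539199 ]]
```

Run:
```python
from h import *
import pickle
k=np.array([.6199,.0286,.209])
for i,obs in ((4,(277,236.5)),(5,(273.5,282)),(11,(278.5,272.5))):
    C=pickle.load(open(f'pics/wrist{i}.pkl','rb'))
    im=cv2.imread(f'pics/wrist{i}.png')
    pr=proj(C,k)[0]
    g=im.max(2);x,y=pr.astype(int);w=g[y-28:y+28,x-22:x+22];m=(w<45).astype(np.uint8)
    n,l,st,c=cv2.connectedComponentsWithStats(m);j=1+np.argmax(st[1:,4]) 
    print(i,pr,'blob',c[j]+[x-22,y-28],st[j])
    a0=np.arctan2(19,80);v=np.array([-.66,.751,0])
    for th in(.04,.08):
        d=.082*(-(np.cos(a0+th)-np.cos(a0))*v+np.array([0,0,np.sin(a0+th)-np.sin(a0)]));print('  ',th,proj(C,k+d)[0]-pr)
```

```text
4 [276.48020349 235.77792207] blob [276.11965812 234.68518519] [ 10  11  24  36 702]
   0.04 [1.17755664 4.022315  ]
   0.08 [2.57398171 8.07484493]
5 [273.57191614 282.92357717] blob [272.95718363 282.29781161] [   7    8   30   43 1051]
   0.04 [1.44768967 5.7342535 ]
   0.08 [ 3.18417034 11.54532424]
11 [277.16182996 266.97545031] blob [278.5        271.81491003] [ 11  16  26  38 778]
   0.04 [1.24408124 4.63450972]
   0.08 [2.7244987 9.3125138]
```

Run:
```python
from h import *
print(arm.get_state()['ft_force'],arm.close_job())
```

```text
the job is handed in; nothing more can be done
[-0.46754908  0.03390317 -0.09531684] None
```

The job is done and was handed in at about 32 s of the 72 s allowed. I lifted the pawl by its knob and held it until the ram stopped rising. After lowering the pawl, I drew the mould out about 160 mm by its lug and re-gripped it across its width. It is now set down on the scale platter.

**Checks after letting go of the mould**
- **Mould:** the last wrist picture puts its centre about 1 mm from the platter's centre. It stands upright, and it touched down with only a few newtons.
- **Ram:** it is up. The last 0.6 s of the hold showed no further movement, and its bar stands well above the head.
- **Robot:** it is clear of everything and the force reading is about zero.
- **Bystanders:** the bottle and jar look unmoved in the last pictures. I did not measure any of the three, and the cup I only saw in passing.

**Doubts**
- **Pawl:** the knob sits about 3–4 mm higher than at the start. The two camera comparisons put it at 0.05 rad, and the gripper height when I lowered the knob gives about 0.03. That is under the 0.08 limit, but not zero, and it assumes the pawl started at zero.
- **Joint limits:** moves can only turn the tool about its own axis, so I got the lean by reaching past the arm's limits.
  - Joint 6 read 1.964 rad against the stated 1.96, and later 0.175 against 0.17.
  - Joint 7 read 2.887 against 2.89.
- **Lean:** it drifted from 33° to 25° along the way. I had to turn the mould about 12° on the press plate before the jaws would grip it squarely.

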